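# Pick a bearing from behind the filters in a stock bin

### The job

Get the steel bearing out of the cardboard stock bin: first stand the two filters and the tall carton that crowd it aside on the black rubber mat, and while all three stand there lay the bearing flat in the middle of the plywood issue tray. Then put the three back in the bin, upright, each on the very spot where it stood at the start. Do not knock any of them over or shift the pot, the short box and the brass nut lying nearby.

Things in the scene. Friction and masses are not known exactly. Their poses are not given: they have to be found in the camera images.
- wide_filter: The wider spin-on filter: upright white can with a black foot band, 60 mm diameter, 110 mm tall, about 0.4 kg. Origin: centre of its underside; z up its axis. It stands in the bin, in one of three places (left of, right of, or in front of the bearing).
- slim_filter: The slimmer, taller filter: upright white can with a black foot band, 46 mm diameter, 125 mm tall, about 0.3 kg. Origin: centre of its underside; z up its axis. Stands in another of the three places in the bin.
- carton: Tall closed carton of pale paperboard, 50 x 50 mm footprint, 115 mm tall, about 0.25 kg. Origin: centre of its underside; x and y square to its sides, z up. Stands in the remaining place in the bin.
- bearing: Steel ball bearing lying flat in the bin: ring of 52 mm outer diameter, 30 mm tall, about 0.25 kg, grasped on its outside. Origin: centre of its underside; z up its axis. Its neighbours stand 5 to 22 mm from it; with them gone there is at least 25 mm free all round.
- bin: Fixed open cardboard stock bin, 190 mm (its x) by 250 mm (its y), 45 mm tall, walls and floor 4 mm thick. Origin: centre of its underside; x points away from the robot, within 0.25 rad. The bearing lies near (+35, 0) mm in its frame, the three tall things near (+35, +64), (+35, -64) and (-32, 0) mm.
- mat: Fixed black rubber mat, the side area, 280 mm (its x) by 140 mm (its y), 4 mm thick, on the robot's left or right, its x within 0.15 rad of straight ahead. Origin: centre of its underside; a thing is on the mat when its centre is over it.
- tray: Fixed plywood issue tray, open, 140 x 140 mm outside, rim 14 mm high, walls and floor 4 mm thick, on the side opposite the mat. Origin: centre of its underside.
- pot: Bystander: small white open plastic pot, 48 mm diameter, 60 mm tall, beyond the bin. Origin: centre of its underside.
- short_box: Bystander: low closed cardboard box, 60 x 80 mm, 50 mm tall, beyond the bin. Origin: centre of its underside.
- hub_nut: Bystander: brass hex nut, 46 mm across flats, 25 mm tall, beyond the bin. Origin: centre of its underside.
Things that resemble listed ones, but are neither listed nor needed, are in the scene too. Of the things that look like the bearing, take the one that is farthest from the robot's base at the start.

How it is judged:
By the outcome, as a careful person would: the job done as asked, in the order asked, and still so for the second after the job is handed in, with the robot touching nothing.
It also fails if it takes over 144 s, if anything falls off the work surface, if the arm or the gripper's body presses on something with over 40 N, if the wrist force passes 120 N, or if a joint passes its speed limit or range.

### The arm

A 6-joint arm with a two-finger parallel gripper is mounted at the origin on the work surface. World frame = base frame: x ahead of the robot, y to its left, z up, the work surface at z = 0. Lengths are in mm, angles in rad, forces in N, time in s.
With the tool pointing down it reaches from about 350 to 775 mm from the base axis. Payload 7.3 kg.
Tool frame: the origin (TCP) lies midway between the tips of the shut fingers; the grasp point (between the pads) lies bot.tcp_to_grasp behind it (bot.tcp_to_grasp is the distance from the TCP to the grasp point, in mm); z points along the fingers, y is the direction in which the jaws open and shut (so a half turn about z gives the same grasp; the last joint's range is limited). The gripper opens to 92 mm and grips with 3 to 60 N. Pads are 19 mm wide; open, the fingers measure 130 mm over their backs; the gripper's body (75 mm by 190 mm) begins 47 mm behind the grasp point.
Start: joints at [-1.246, 0.342, 1.524, -0, 1.275, -0.146], TCP at [238.164, -467.892, 226.741] pointing down, gripper open.
Joint ranges: [-2.53, 2.53], [-0.77, 2.02], [0.04, 2.7], [-1, 4.14], [0.28, 2.66], [-3.11, 3.11]. Speed limits (rad/s): [2.57, 2.57, 3.14, 3.14, 3.14, 3.14].

### API

Orientations are given as [roll, pitch, yaw] about the fixed x, y, z axes, in that order (R = Rz(yaw) Ry(pitch) Rx(roll)).
In Python, from plant import bot gives the robot as it stands.
- The arm moves only by the shell command python3 -m inch 'ROWS'. ROWS is JSON, one flat list of numbers, 7 for each row, row after row: the shift along the world's x, y, z in cm, then the turn, a rotation vector about the world's x, y, z in degrees, then the gripper command: -1 is shut, 1 is fully open, values between are in proportion. In form: [tx, ty, tz, ax, ay, az, fingers, tx, ty, tz, ax, ay, az, fingers, ...]. A call has exactly 5 rows; each row is the pose to reach, as a shift and turn from the pose measured when the call began; what a row does not reach only later rows make up. A row lasts 1/10 s, in which the tool goes at most 50 mm and 8.59 degrees, less where a joint would pass 70% of its speed; a pose out of reach is approached as far as the arm can. A call with a gripper value outside its range is refused whole. The fingers move at their own pace and stop on an object; the grip force is fixed at half the most. Time passes only in rows, so rows that repeat a pose let the fingers close, or fill a call up. It gives the time, the measured TCP pose, the force and the opening at its end, in the units of the state.
- bot.get_obs(): the state, without advancing time (a new reading comes with each control period).
- bot.capture(name): name is "side" or "top" or "wrist"; returns the picture (480x640x3 uint8, red, green, blue); there is no depth.
- bot.calibration(name): a dict with "fx", "fy", "cx", "cy" (pixels), "k1" (the pictures are not rectified: a ray, as slopes to the right and down, at radius r is drawn at 1 + k1 r^2 times it, then the intrinsics apply), "cam_to_world" (4x4, takes a point from camera to world coordinates). Camera axes: x right, y down, z forward; pixel columns grow to the right and rows downward; lengths in mm; the calibration is good to about 2 mm. A picture is of the moment at which its call begins: read the wrist's pose just before it. calibration takes no time and is no camera call; for the wrist camera it gives the pose at the moment of the call.
- bot.close_job(): hands the job in, once; it reports no verdict.
The state is a dict: "time": time; "joint_positions": joint angles; "dq": joint speeds; "tau": joint torques, N m; "tool_pos": TCP position; "tcp_rot": TCP orientation; "contact_force": force on the tool from outside, world axes, zero at the start; "moment": the same for the moment, N m; "grip_width": finger opening in mm.
Only numpy, scipy, OpenCV 4.12 (cv2) and the standard library are available. Lean on these libraries where they do the work, as an engineer would, in place of code of your own. Each camera call takes 0.05 s, during which the arm holds its last target.

## Working session

There is one attempt and no reset: what is moved stays moved. The work goes in short steps, Python scripts to look and compute and a shell command to move; the robot and the scene stay as the last step left them, time stands still between calls to the robot, and variables do not carry over. Pictures are saved under pics/ and viewed, and the job is handed in when it is done.

```bash
ls; mkdir -p pics
python3 - <<'E'
from plant import bot
import cv2, numpy as np
o=bot.get_obs(); print(o, bot.tcp_to_grasp)
for n in ("top","side","wrist"):
    c=bot.calibration(n); print(n,{k:(np.round(v,3).tolist() if k=="cam_to_world" else v) for k,v in c.items()})
    im=bot.capture(n); cv2.imwrite(f"pics/{n}0.png",im[:,:,::-1])
E
```

```text
pics
{'time': 0.0, 'joint_positions': array([-1.24598650e+00,  3.42680259e-01,  1.52502873e+00, -2.04268470e-05,
        1.27535178e+00, -1.46015961e-01]), 'dq': array([ 0.00050427, -0.00067804, -0.00032528,  0.0016567 , -0.00034775,
       -0.00011112]), 'tau': array([ 1.21666184e-03, -4.31237590e+01, -2.44220281e+01,  7.19204312e-02,
        5.58879878e-02, -1.19959509e-04]), 'tool_pos': array([ 238.02970292, -467.4908693 ,  226.062894  ]), 'tcp_rot': array([-3.14013731e+00, -1.94283312e-04,  4.70831604e-01]), 'contact_force': array([-1.24887852, -0.90838927, -0.07328971]), 'moment': array([0.04057111, 0.00644325, 0.02151055]), 'grip_width': 91.46178823100507} 18.8
top {'fx': 504.2898555424727, 'fy': 504.2898555424727, 'cx': 327.4676107147323, 'cy': 235.2891967699581, 'k1': -0.0851388087231178, 'cam_to_world': [[0.002, -0.986, 0.166, 376.986], [-1.0, -0.004, -0.011, 6.057], [0.011, -0.166, -0.986, 1124.64], [0.0, 0.0, 0.0, 1.0]]}
side {'fx': 560.9296621843812, 'fy': 560.9296621843812, 'cx': 318.07253438644096, 'cy': 244.41681777870488, 'k1': -0.18008070615869037, 'cam_to_world': [[-0.995, -0.075, 0.066, 470.868], [-0.097, 0.576, -0.812, 828.488], [0.023, -0.814, -0.58, 637.211], [0.0, 0.0, 0.0, 1.0]]}
wrist {'fx': 352.6111240459259, 'fy': 352.6111240459259, 'cx': 320.9124798621522, 'cy': 246.3370279082759, 'k1': -0.0023197502557736824, 'cam_to_world': [[0.454, -0.847, -0.275, 312.714], [-0.891, -0.432, -0.14, -429.235], [-0.0, 0.308, -0.951, 384.395], [0.0, 0.0, 0.0, 1.0]]}
```

View pics/top0.png

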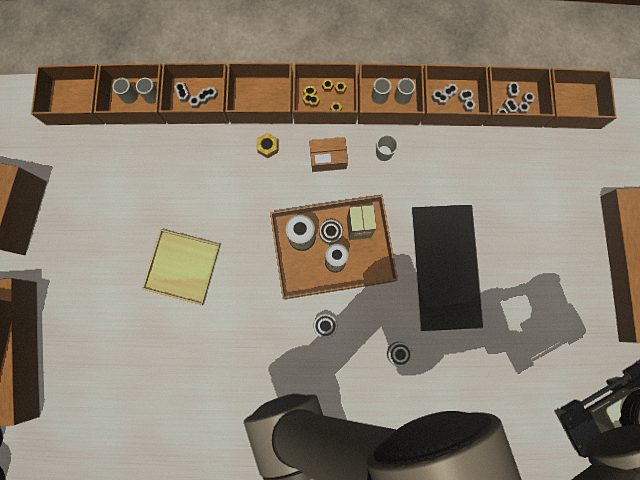

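View pics/side0.png

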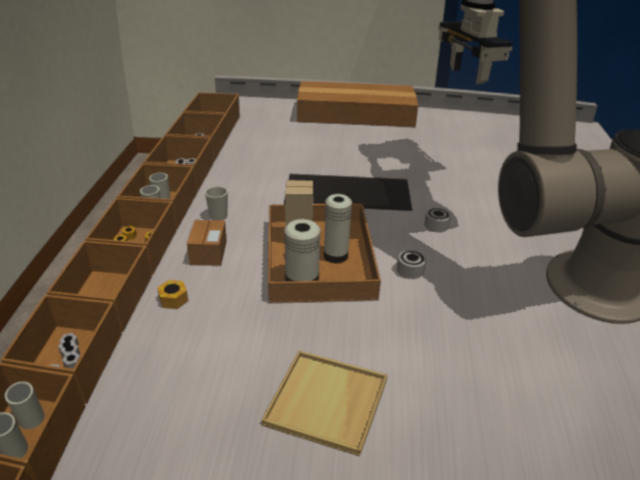

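View pics/wrist0.png

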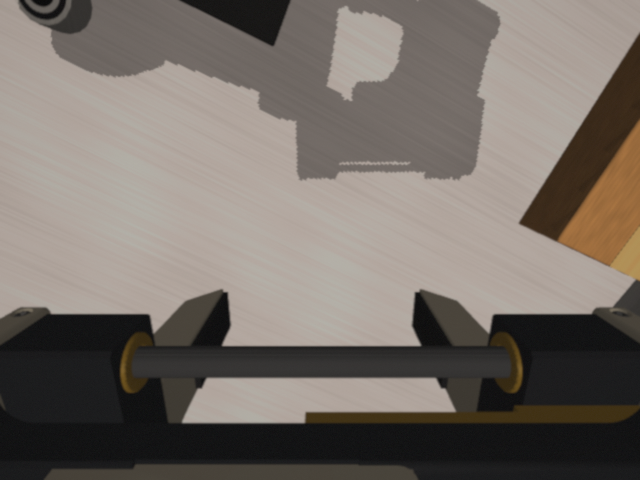

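Top view: the bin is at the centre, with the wide filter at (300,229), slim at (337,255) and carton at (362,220). The mat is on the right and the tray on the left.

Bearing candidates:
- Ring in the bin at (331,231).
- Loose rings on the table at (325,324) and (399,353), both nearer the base.
- Clusters of small rings in the rear racks at about (190,97), (455,97) and (515,100).

The ring in the bin matches the description and is the farthest of the three full-size ones. I'll crop it and measure.

```bash
cat > h.py <<'E'
import numpy as np, cv2
from plant import bot
def ray(cal,uv):
    K=np.array([[cal['fx'],0,cal['cx']],[0,cal['fy'],cal['cy']],[0,0,1.]])
    p=cv2.undistortPoints(np.array(uv,float).reshape(-1,1,2),K,np.array([cal['k1'],0,0,0,0.]))[:,0]
    T=np.array(cal['cam_to_world']); d=np.c_[p,np.ones(len(p))]@T[:3,:3].T
    return T[:3,3],d
def onz(cal,uv,z):
    o,d=ray(cal,uv); return o+d*((z-o[2])/d[:,2])[:,None]
def proj(cal,P):
    T=np.linalg.inv(np.array(cal['cam_to_world'])); q=np.atleast_2d(P)@T[:3,:3].T+T[:3,3]; q=q[:,:2]/q[:,2:]
    r2=(q**2).sum(1,keepdims=True); q=q*(1+cal['k1']*r2)
    return q*[cal['fx'],cal['fy']]+[cal['cx'],cal['cy']]
E
python3 - <<'E'
from h import *
im=cv2.imread('pics/top0.png'); c=im[180:370,255:500]
cv2.imwrite('pics/crop1.png',cv2.resize(c,None,fx=3.2,fy=3.2,interpolation=cv2.INTER_CUBIC))
c=im[60:130,90:560]; 
cal=bot.calibration('top')
def p(n,uv,z): print(n,np.round(onz(cal,uv,z)[:,:2],0).tolist())
p('bin',[(271,211),(382,196),(397,280),(285,298)],45)
p('mat',[(413,206),(471,205),(483,327),(421,331)],4)
p('tray',[(162,229),(221,242),(205,304),(144,290)],14)
p('wide',[(300,229)],114); p('slim',[(337,255)],129); p('carton',[(362,219)],119);p('bearing',[(331,231)],34)
p('decoys',[(325,324),(399,353)],30)
for m in [('pot',(386,146),60),('nut',(267,143),25),('box',(328,150),50)]: p(m[0],[m[1]],m[2])
E
```

```text
bin [[612.0, 118.0], [647.0, -126.0], [462.0, -155.0], [423.0, 84.0]]
mat [[635.0, -202.0], [638.0, -336.0], [361.0, -352.0], [353.0, -213.0]]
tray [[577.0, 366.0], [548.0, 232.0], [410.0, 262.0], [440.0, 399.0]]
wide [[560.0, 51.0]]
slim [[505.0, -24.0]]
carton [[580.0, -75.0]]
bearing [[570.0, -14.0]]
decoys [[369.0, -1.0], [307.0, -159.0]]
pot [[758.0, -135.0]]
nut [[776.0, 133.0]]
box [[751.0, -6.0]]
```

View pics/crop1.png

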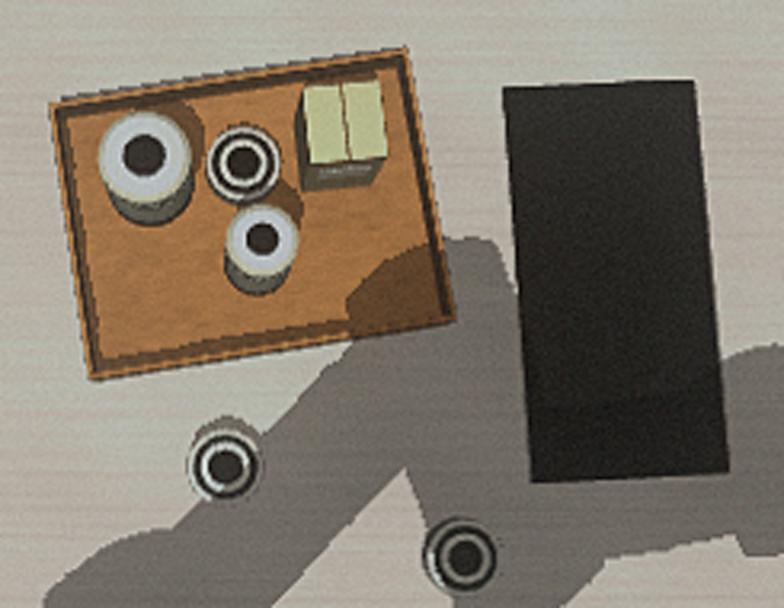

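The crop confirms it: the bearing lies in the bin at full-picture (331,231), between the filters and the carton. I'll move the wrist camera over the bin, raising first.

```bash
python3 -m inch '[8,14.5,4,0,0,-6,1, 16,29,8,0,0,-12,1, 24.8,45,10,0,0,-18.8,1, 24.8,45,10,0,0,-18.8,1, 24.8,45,10,0,0,-18.8,1]'
```

```text
time: 0.65
tool_pos: [356.6, -251.6, 277.2]
tcp_rot: [-3.14, -0.0, 0.142]
contact_force: [0.8, 0.4, -0.1]
grip_width: 91.7
```

```bash
python3 -m inch '[4,7,2,0,0,0,1, 8,14,4,0,0,0,1, 11.5,20.5,5,0,0,0,1, 11.5,23.2,5,0,0,0,1, 11.5,23.2,5,0,0,0,1]'
python3 - <<'E'
from h import *
print(bot.get_obs()['dq'].round(3))
np.save('pics/c1.npy',bot.calibration('wrist'),allow_pickle=True); im=bot.capture('wrist'); cv2.imwrite('pics/w1.png',im[:,:,::-1]); print(bot.get_obs()['tool_pos'])
E
```

```text
time: 1.15
tool_pos: [465.9, -32.4, 325.1]
tcp_rot: [-3.14, -0.0, 0.142]
contact_force: [0.4, -1.3, 0.6]
grip_width: 91.8
[ 1.081  0.232 -0.476  0.     0.238  1.073]
[468.03365203 -25.95957587 326.17086453]
```

View pics/w1.png

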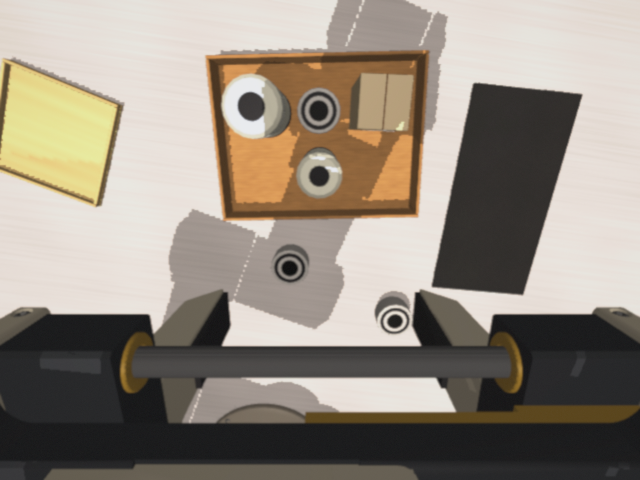

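The view is good: the bin is at (208..428, 52..218), wide (252,105), bearing (319,110), carton (384,101), slim (319,174). But the arm was still moving, so I'll retake it at rest.

```bash
python3 -m inch '[0.6,0.6,0,0,0,0,1, 0.6,0.6,0,0,0,0,1, 0.6,0.6,0,0,0,0,1, 0.6,0.6,0,0,0,0,1, 0.6,0.6,0,0,0,0,1]'
python3 - <<'E'
from h import *
print(abs(bot.get_obs()['dq']).max())
c=bot.calibration('wrist'); im=bot.capture('wrist')[:,:,::-1].copy(); cv2.imwrite('pics/w2.png',im)
np.save('pics/c2.npy',c,allow_pickle=True)
cv2.imwrite('pics/w2c.png',cv2.resize(im[40:230,195:445],None,fx=3.2,fy=3.2,interpolation=cv2.INTER_CUBIC))
E
```

```text
time: 1.7
tool_pos: [473.7, -21.0, 326.1]
tcp_rot: [-3.137, -0.004, 0.146]
contact_force: [0.1, 0.5, -0.5]
grip_width: 91.8
0.0038367455487521743
```

View pics/w2c.png

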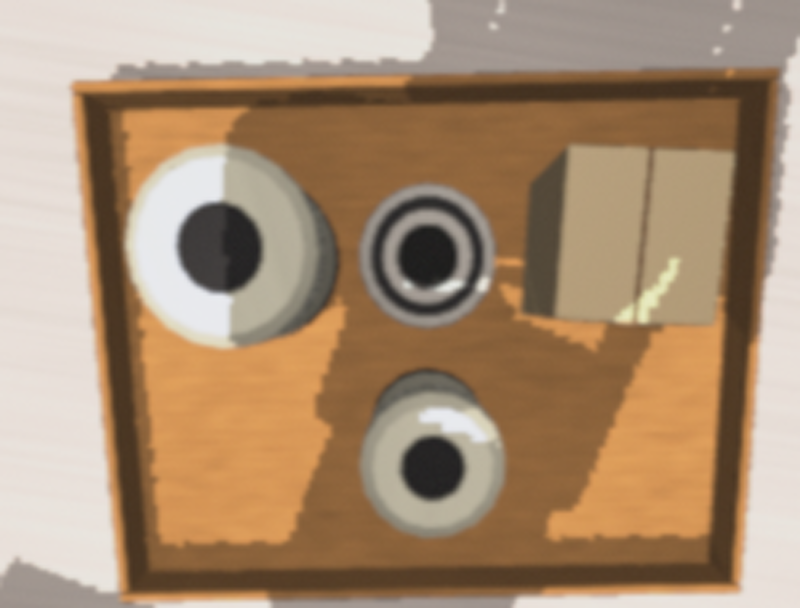

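Run:
```python
from h import *
ct=bot.calibration('top'); cw=np.load('pics/c2.npy',allow_pickle=True).item()
it=cv2.imread('pics/top0.png'); iw=cv2.imread('pics/w2.png')
def blob(im,c,r=16,th=70):
    g=cv2.cvtColor(im,cv2.COLOR_BGR2GRAY); x0,y0=int(c[0]-r),int(c[1]-r)
    m=(g[y0:y0+2*r,x0:x0+2*r]<th).astype(np.uint8)
    n,l,s,ce=cv2.connectedComponentsWithStats(m)
    k=l[int(c[1])-y0,int(c[0])-x0]; return ce[k]+[x0,y0],s[k].tolist()
R={}
for n,a,b in [('wide',(300,228),(264,117)),('slim',(337,254),(330,186)),('bearing',(331,231),(328,119))]:
    pa,sa=blob(it,a,14,75); pb,sb=blob(iw,b,16,75)
    o1,d1=ray(ct,pa); o2,d2=ray(cw,pb); d1=d1[0]/np.linalg.norm(d1[0]); d2=d2[0]/np.linalg.norm(d2[0])
    t=np.linalg.lstsq(np.c_[d1,-d2],o2-o1,rcond=None)[0]; p,q=o1+d1*t[0],o2+d2*t[1]
    z={'wide':114,'slim':129,'bearing':34}[n]
    print(n,pa.round(1),sa,pb.round(1),sb,'mid',((p+q)/2).round(1),'gap',np.linalg.norm(p-q).round(1),'top@z',onz(ct,[pa],z)[0].round(1),'wrist@z',onz(cw,[pb],z)[0].round(1))
f=lambda L:np.array(L)/3.2+[195,40]
b=onz(cw,f([(75,85),(778,70),(738,590),(127,595)]),45)[:,:2]; print('bin',b.round(1).tolist(),b.mean(0),np.linalg.norm(np.roll(b,-1,0)-b,axis=1))
b=onz(cw,f([(570,145),(736,152),(716,324),(556,314)]),119)[:,:2]; print('carton',b.round(1).tolist(),b.mean(0),np.linalg.norm(np.roll(b,-1,0)-b,axis=1), [np.degrees(np.arctan2(*(v)[::-1])) for v in (np.roll(b,-1,0)-b)])
# bearing outer circle
print('bearing outer',onz(cw,f([(427,255)]),34)[0], onz(cw,f([(359,255),(495,255)]),34)[:,:2].tolist())
print('base wide/slim outlines', onz(cw,f([(219,247),(432,463)]),114)[0], onz(cw,f([(432,463)]),129)[0])
```

```text
wide [299.6 228.1] [8, 8, 13, 13, 127] [263.6 116.8] [4, 3, 24, 27, 514] mid [563.5  52.1 105.5] gap 0.4 top@z [562.   51.8 114. ] wrist@z [563.2  50.5 114. ]
slim [336.5 254.1] [9, 10, 10, 9, 75] [329.8 185.7] [7, 7, 19, 19, 277] mid [507.4 -23.6 126.1] gap 1.1 top@z [506.9 -22.9 129. ] wrist@z [507.8 -24.  129. ]
bearing [330.5 230.4] [9, 9, 10, 10, 81] [328.2 119.5] [8, 8, 18, 19, 265] mid [573.4 -13.3  24.4] gap 1.2 top@z [571.7 -12.6  34. ] wrist@z [573.  -13.8  34. ]
bin [[610.2, 117.2], [650.7, -126.4], [465.6, -156.6], [427.6, 85.7]] [538.52990063 -20.01151187] [246.97093661 187.5518184  245.23928203 185.30278632]
carton [[606.3, -50.6], [611.6, -99.7], [562.8, -105.1], [558.5, -55.4]] [584.79341611 -77.68139415] [49.44459991 49.0654503  49.85580444 48.03842083] [np.float64(-83.82764745524058), np.float64(-173.7420205955388), np.float64(94.99075760957825), np.float64(5.782004666134482)]
bearing outer [572.83799284 -14.16859299  34.        ] [[569.1105996348394, 11.142998383742276], [576.5661718446556, -39.46889387586473]]
base wide/slim outlines [562.80615237  50.63723831 114.        ] [508.83276403 -24.03887541 129.        ]
```

Both views agree to about 1.5 mm, and the sizes check out:

| Thing | Measured position (mm) |
|---|---|
| slim | (507.4, -23.6) |
| wide | (562.9, 51.2) |
| carton | (584.6, -77.6), turned 5.7° |
| bearing | (572.7, -13.7) |
| bin centre | (538.5, -20), turned about 9.2° |

I'll start with the slim filter, which needs TCP z 81.

```bash
python3 -m inch '[1.2,-0.1,-4.5,0,0,0,1, 2.4,-0.2,-9,0,0,0,1, 3.4,-0.3,-13,0,0,0,1, 3.4,-0.3,-16,0,0,0,1, 3.4,-0.3,-17.5,0,0,0,1]'
```

```text
time: 2.25
tool_pos: [506.2, -24.3, 148.1]
tcp_rot: [-3.135, 0.001, 0.145]
contact_force: [0.2, -0.3, 0.6]
grip_width: 91.9
```

```bash
python3 -m inch '[0.1,0.1,-2,-0.3,0,0.8,1, 0.1,0.1,-4,-0.3,0,0.8,1, 0.1,0.1,-6,-0.3,0,0.8,1, 0.1,0.1,-6.7,-0.3,0,0.8,1, 0.1,0.1,-6.7,-0.3,0,0.8,1]'
python3 - <<'E'
from h import *
print(bot.get_obs()['tool_pos'])
im=bot.capture('wrist')[:,:,::-1].copy(); cv2.imwrite('pics/w3.png',im)
E
```

```text
time: 2.75
tool_pos: [506.6, -23.7, 80.5]
tcp_rot: [-3.14, 0.003, 0.158]
contact_force: [-0.0, 0.5, -0.0]
grip_width: 91.7
[506.64322286 -23.65773526  80.47189235]
```

View pics/w3.png

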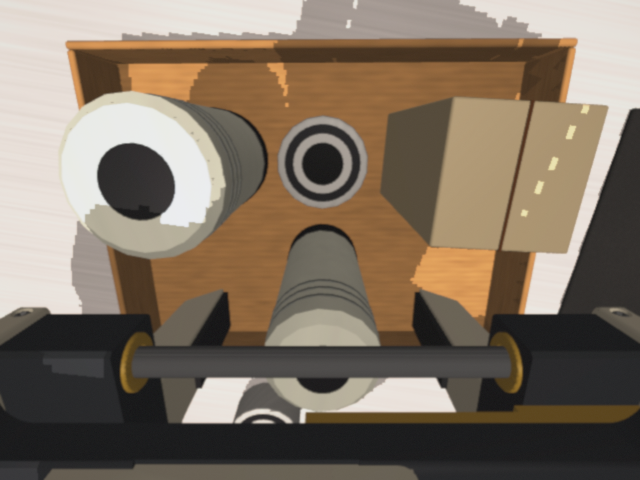

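The slim filter sits centred between the fingers (edges about 267 and 378, finger gap 229 to 414). Closing on it.

```bash
python3 -m inch '[0,0,0,0,0,0,-1, 0,0,0,0,0,0,-1, 0,0,0,0,0,0,-1, 0,0,0,0,0,0,-1, 0,0,0,0,0,0,-1]'; python3 -m inch '[0,0,0,0,0,0,-1, 0,0,0,0,0,0,-1, 0,0,0,0,0,0,-1, 0,0,0,0,0,0,-1, 0,0,0,0,0,0,-1]'
```

```text
time: 3.3
tool_pos: [507.4, -23.7, 81.6]
tcp_rot: [-3.14, 0.001, 0.158]
contact_force: [-0.3, 0.3, -0.2]
grip_width: 56.2
time: 3.8
tool_pos: [507.4, -23.7, 81.6]
tcp_rot: [-3.14, 0.001, 0.158]
contact_force: [-0.3, 0.3, 1.7]
grip_width: 45.4
```

Gripped at 45.4 mm. The slim return pose is TCP (507.4, -23.7, 81.6), yaw 0.158. Lifting.

```bash
python3 -m inch '[0,0,1,0,0,0,-1, 0,0,3,0,0,0,-1, 0,0,6,0,0,0,-1, 0,0,9,0,0,0,-1, 0,0,12,0,0,0,-1]'; python3 -m inch '[0,0,2.5,0,0,0,-1, 0,-2,3.5,0,0,0,-1, -1,-5,3.5,0,0,0,-1, -2,-8.5,3.5,0,0,0,-1, -3.5,-12,3.5,0,0,0,-1]'
```

```text
time: 4.3
tool_pos: [506.9, -23.6, 203.0]
tcp_rot: [-3.14, 0.002, 0.158]
contact_force: [0.8, 0.2, -4.0]
grip_width: 45.6
time: 4.8
tool_pos: [471.4, -144.3, 238.2]
tcp_rot: [-3.14, 0.002, 0.159]
contact_force: [0.3, -0.6, -3.6]
grip_width: 45.4
```

```bash
python3 -m inch '[-1.5,-3.5,0,0,0,0,-1, -3,-7,0,0,0,0,-1, -4.5,-10.5,0,0,0,0,-1, -5.9,-13.7,0,0,0,0,-1, -5.9,-13.7,-1,0,0,0,-1]'; python3 -m inch '[0,0,-3,0,0,0,-1, 0,0,-6,0,0,0,-1, 0,0,-9,0,0,0,-1, 0,0,-11.5,0,0,0,-1, 0,0,-12.5,0,0,0,-1]'
```

```text
time: 5.3
tool_pos: [411.1, -285.2, 229.2]
tcp_rot: [3.14, 0.002, 0.155]
contact_force: [0.7, 0.4, -2.3]
grip_width: 45.3
time: 5.8
tool_pos: [410.0, -283.4, 101.9]
tcp_rot: [-3.139, 0.005, 0.155]
contact_force: [-0.4, 0.7, -4.2]
grip_width: 45.4
```

```bash
python3 -m inch '[0,0,-0.6,0,0,0,-1, 0,0,-1.2,0,0,0,-1, 0,0,-1.7,0,0,0,-1, 0,0,-2,0,0,0,-1, 0,0,-2,0,0,0,-1]'
```

```text
time: 6.3
tool_pos: [410.1, -283.4, 82.1]
tcp_rot: [-3.139, 0.004, 0.155]
contact_force: [0.2, 0.5, -3.2]
grip_width: 45.4
```

```bash
python3 -m inch '[0,0,-0.05,0,0,0,-1, 0,0,-0.1,0,0,0,-1, 0,0,-0.1,0,0,0,-1, 0,0,-0.1,0,0,0,-1, 0,0,-0.1,0,0,0,-1]'
```

```text
time: 6.8
tool_pos: [410.3, -283.7, 81.6]
tcp_rot: [-3.14, 0.004, 0.155]
contact_force: [-1.3, 0.5, 4.8]
grip_width: 45.3
```

Contact made (+4.8 N). Opening.

```bash
python3 -m inch '[0,0,0,0,0,0,1, 0,0,0,0,0,0,1, 0,0,0,0,0,0,1, 0,0,0,0,0,0,1, 0,0,0,0,0,0,1]';python3 -m inch '[0,0,0,0,0,0,1, 0,0,0,0,0,0,1, 0,0,2,0,0,0,1, 0,0,5,0,0,0,1, 0,0,9,0,0,0,1]'
```

```text
time: 7.3
tool_pos: [410.3, -283.7, 81.5]
tcp_rot: [-3.14, 0.004, 0.155]
contact_force: [-0.6, -0.1, 0.6]
grip_width: 80.9
time: 7.8
tool_pos: [409.5, -283.0, 171.2]
tcp_rot: [-3.137, 0.006, 0.155]
contact_force: [0.6, 0.4, -0.0]
grip_width: 91.8
```

Slim stands at mat pose (410.3, -283.7). Now the wide filter at (562.9, 51.2).

```bash
python3 -m inch '[1.5,4,2,0,0,0,1, 3.5,8.3,2,0,0,0,1, 5.5,12.6,2,0,0,0,1, 7.5,16.8,2,0,0,0,1, 9.4,21,2,0,0,0,1]'; python3 -m inch '[2,4,0,0,0,0,1, 4,8,0,0,0,0,1, 6,11.5,0,0,0,0,1, 6,12.5,0,0,0,0,1, 6,12.5,0,0,0,0,1]'
```

```text
time: 8.3
tool_pos: [504.0, -71.2, 191.4]
tcp_rot: [-3.137, 0.006, 0.155]
contact_force: [1.1, -0.6, 0.4]
grip_width: 91.9
time: 8.8
tool_pos: [563.6, 55.1, 191.0]
tcp_rot: [-3.137, 0.007, 0.158]
contact_force: [-0.8, -0.5, -0.1]
grip_width: 91.8
```

Run:
```python
from h import *
o=bot.get_obs();print(o['tool_pos'],o['tcp_rot'],abs(o['dq']).max())
```

```text
[563.64028881  55.14336869 190.9708855 ] [-3.13708818  0.00674703  0.15762709] 0.0521651684305892
```

```bash
python3 -m inch '[-0.1,-0.4,-2,-0.2,-0.4,0,1, -0.1,-0.4,-5,-0.2,-0.4,0,1, -0.1,-0.4,-8,-0.2,-0.4,0,1, -0.1,-0.4,-9,-0.2,-0.4,0,1, -0.1,-0.4,-9,-0.2,-0.4,0,1]'
python3 - <<'E'
from h import *
o=bot.get_obs();print(o['tool_pos'],o['tcp_rot'])
im=bot.capture('wrist')[:,:,::-1].copy(); cv2.imwrite('pics/w4.png',im)
E
```

```text
time: 9.3
tool_pos: [561.5, 50.0, 100.0]
tcp_rot: [-3.141, 0.004, 0.156]
contact_force: [0.5, -0.6, -0.3]
grip_width: 91.7
[561.46751365  49.95020011  99.9786654 ] [-3.14121215  0.0036178   0.15617606]
```

View pics/w4.png

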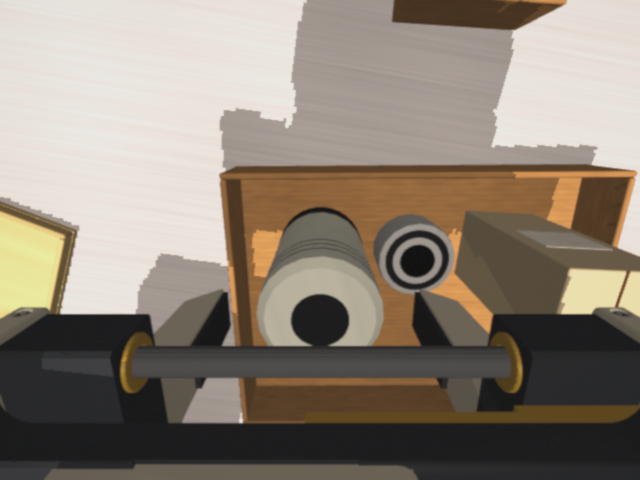

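The wide filter's edges at 258 and 383 are centred in the finger gap (229 to 414). Going down and closing.

```bash
python3 -m inch '[0.1,0.05,-1.5,0,-0.2,0,1, 0.1,0.05,-3.05,0,-0.2,0,1, 0.1,0.05,-3.05,0,-0.2,0,1, 0.1,0.05,-3.05,0,-0.2,0,-1, 0.1,0.05,-3.05,0,-0.2,0,-1]'; python3 -m inch '[0,0,0,0,0,0,-1, 0,0,0,0,0,0,-1, 0,0,0,0,0,0,-1, 0,0,0,0,0,0,-1, 0,0,0,0,0,0,-1]'
```

```text
time: 9.85
tool_pos: [564.6, 50.5, 72.5]
tcp_rot: [3.14, -0.005, 0.156]
contact_force: [0.3, 0.7, 0.6]
grip_width: 80.4
time: 10.35
tool_pos: [564.9, 50.6, 73.1]
tcp_rot: [3.14, -0.006, 0.156]
contact_force: [-0.4, 1.3, 4.8]
grip_width: 59.5
```

```bash
python3 -m inch '[0,0,0,0,0,0,-1, 0,0,0,0,0,0,-1, 0,0,0,0,0,0,-1, 0,0,0,0,0,0,-1, 0,0,0,0,0,0,-1]'
```

```text
time: 10.85
tool_pos: [564.9, 50.6, 73.1]
tcp_rot: [3.14, -0.006, 0.156]
contact_force: [0.2, 0.9, 3.7]
grip_width: 59.7
```

Wide return pose: (564.9, 50.6, 73.1), pitch -0.006, yaw 0.156. Lifting.

```bash
python3 -m inch '[0,0,1,0,0,0,-1, 0,0,3,0,0,0,-1, 0,0,6,0,0,0,-1, 0,0,9,0,0,0,-1, 0,0,12,0,0,0,-1]'; python3 -m inch '[0,0,2.5,0,0,0,-1, 0,-2,3.5,0,0,0,-1, -1,-5,3.5,0,0,0,-1, -1.5,-8.5,3.5,0,0,0,-1, -2.5,-12,3.5,0,0,0,-1]'
```

```text
time: 11.35
tool_pos: [564.2, 50.6, 193.9]
tcp_rot: [3.141, -0.005, 0.156]
contact_force: [0.7, -0.4, -3.3]
grip_width: 59.5
time: 11.85
tool_pos: [538.6, -70.3, 228.7]
tcp_rot: [3.141, -0.004, 0.157]
contact_force: [-0.2, -0.3, -3.7]
grip_width: 59.6
```

```bash
python3 -m inch '[-0.7,-4,0,0,0,0,-1, -1.4,-8,0,0,0,0,-1, -2.1,-12,0,0,0,0,-1, -2.9,-16,0,0,0,0,-1, -3.6,-19.5,0,0,0,0,-1]'; python3 -m inch '[-0.2,-1.2,-1,0,0,0,-1, -0.2,-1.2,-4,0,0,0,-1, -0.2,-1.2,-7,0,0,0,-1, -0.2,-1.2,-10,0,0,0,-1, -0.2,-1.2,-12,0,0,0,-1]'
```

```text
time: 12.35
tool_pos: [501.4, -267.1, 228.3]
tcp_rot: [-3.141, -0.002, 0.157]
contact_force: [0.5, 0.4, -3.7]
grip_width: 59.6
time: 12.85
tool_pos: [498.1, -277.6, 105.5]
tcp_rot: [-3.138, 0.001, 0.157]
contact_force: [0.3, 0.6, -3.9]
grip_width: 59.5
```

```bash
python3 -m inch '[0,0,-1,-0.2,-0.4,0,-1, 0,0,-2,-0.2,-0.4,0,-1, 0,0,-2.8,-0.2,-0.4,0,-1, 0,0,-3.2,-0.2,-0.4,0,-1, 0,0,-3.2,-0.2,-0.4,0,-1]'
```

```text
time: 13.35
tool_pos: [498.3, -277.6, 73.8]
tcp_rot: [3.141, -0.006, 0.157]
contact_force: [-1.0, 0.3, -3.8]
grip_width: 59.5
```

```bash
python3 -m inch '[0,0,-0.05,0,0,0,-1, 0,0,-0.1,0,0,0,-1, 0,0,-0.15,0,0,0,-1, 0,0,-0.15,0,0,0,-1, 0,0,-0.15,0,0,0,-1]'
```

```text
time: 13.85
tool_pos: [498.7, -277.7, 73.1]
tcp_rot: [3.14, -0.007, 0.157]
contact_force: [-1.3, 1.8, 5.6]
grip_width: 59.3
```

```bash
python3 -m inch '[0,0,0,0,0,0,1, 0,0,0,0,0,0,1, 0,0,0,0,0,0,1, 0,0,0,0,0,0,1, 0,0,0,0,0,0,1]';python3 -m inch '[0,0,0,0,0,0,1, 0,0,0,0,0,0,1, 0,0,2,0,0,0,1, 0,0,6,0,0,0,1, 0,0,10,0,0,0,1]'
```

```text
time: 14.35
tool_pos: [498.7, -277.8, 72.9]
tcp_rot: [3.14, -0.007, 0.157]
contact_force: [-0.8, 0.4, 0.5]
grip_width: 91.0
time: 14.85
tool_pos: [498.2, -277.4, 173.5]
tcp_rot: [3.141, -0.005, 0.157]
contact_force: [0.0, -1.5, -0.4]
grip_width: 91.9
```

Now the carton at (584.6, -77.6), turning the tool by -3.3°.

```bash
python3 -m inch '[2,4.5,1,0,0,-1,1, 4,9,1,0,0,-2,1, 6,13.5,1,0,0,-3.3,1, 8,18,1,0,0,-3.3,1, 8.7,20,1,0,0,-3.3,1]'; python3 -m inch '[0,0.2,0,0,0,0,1, 0,0.2,0,0,0,0,1, 0,0.2,0,0,0,0,1, 0,0.2,0,0,0,0,1, 0,0.2,0,0,0,0,1]'
python3 - <<'E'
from h import *
o=bot.get_obs();print(o['tool_pos'],o['tcp_rot'])
im=bot.capture('wrist')[:,:,::-1].copy(); cv2.imwrite('pics/w5.png',im)
E
```

```text
time: 15.35
tool_pos: [586.3, -73.5, 183.5]
tcp_rot: [-3.141, -0.006, 0.102]
contact_force: [0.4, -0.2, -0.6]
grip_width: 91.8
time: 15.85
tool_pos: [586.1, -72.7, 183.6]
tcp_rot: [-3.141, -0.006, 0.1]
contact_force: [0.0, -0.2, 0.7]
grip_width: 91.4
[586.05789902 -72.74656973 183.58215784] [-3.14115544 -0.00603454  0.10036933]
```

View pics/w5.png

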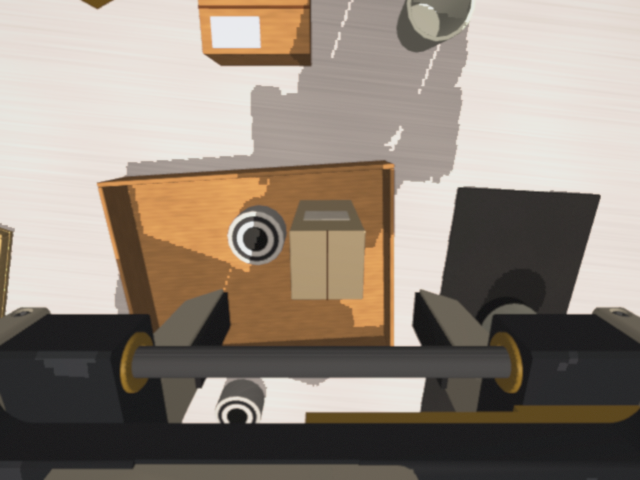

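The carton's top (290 to 364, 230 to 299) is square to the tool and 6 px (about 4 mm) to the right, which agrees with the measured y. Descending.

```bash
python3 -m inch '[-0.1,-0.45,-1,0,0.3,0,1, -0.1,-0.45,-4,0,0.3,0,1, -0.1,-0.45,-7,0,0.3,0,1, -0.1,-0.45,-9,0,0.3,0,1, -0.1,-0.45,-9,0,0.3,0,1]'
python3 - <<'E'
from h import *
o=bot.get_obs();print(o['tool_pos'],o['tcp_rot'])
im=bot.capture('wrist')[:,:,::-1].copy(); cv2.imwrite('pics/w6.png',im)
E
```

```text
time: 16.4
tool_pos: [582.7, -77.1, 89.9]
tcp_rot: [-3.138, 0.006, 0.1]
contact_force: [0.6, -0.4, -0.1]
grip_width: 91.7
[582.70105259 -77.13843895  89.92045707] [-3.13826381  0.00595151  0.10001147]
```

View pics/w6.png

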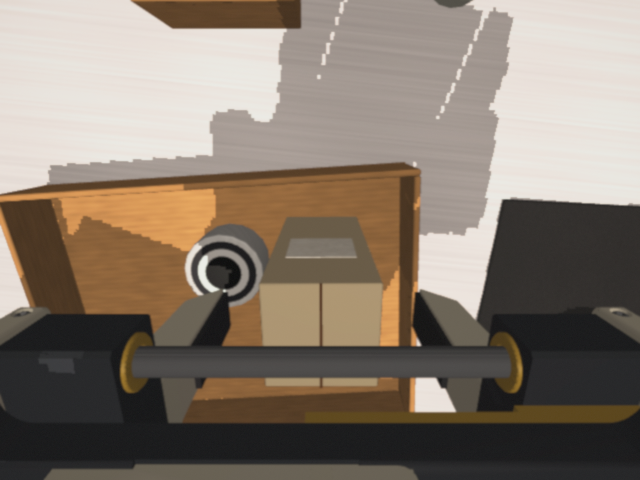

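Centred (262 to 382, gap 229 to 414). Down 17 mm, then close.

```bash
python3 -m inch '[0.1,0,-1,-0.1,-0.2,0,1, 0.1,0,-1.7,-0.1,-0.2,0,1, 0.1,0,-1.7,-0.1,-0.2,0,1, 0.1,0,-1.7,-0.1,-0.2,0,1, 0.1,0,-1.7,-0.1,-0.2,0,-1]'; python3 -m inch '[0,0,0,0,0,0,-1, 0,0,0,0,0,0,-1, 0,0,0,0,0,0,-1, 0,0,0,0,0,0,-1, 0,0,0,0,0,0,-1]'; python3 -m inch '[0,0,0,0,0,0,-1, 0,0,0,0,0,0,-1, 0,0,0,0,0,0,-1, 0,0,0,0,0,0,-1, 0,0,0,0,0,0,-1]'
```

```text
time: 16.95
tool_pos: [585.4, -77.4, 75.5]
tcp_rot: [3.141, -0.002, 0.1]
contact_force: [0.4, 0.3, -0.4]
grip_width: 87.2
time: 17.45
tool_pos: [585.4, -77.3, 75.5]
tcp_rot: [3.141, -0.002, 0.1]
contact_force: [-0.4, 0.2, 1.0]
grip_width: 49.7
time: 17.95
tool_pos: [585.4, -77.3, 75.6]
tcp_rot: [3.141, -0.002, 0.1]
contact_force: [0.1, 0.6, 0.6]
grip_width: 50.1
```

Carton return pose: (585.4, -77.3, 75.5), yaw 0.100.

```bash
python3 -m inch '[0,0,1,0,0,0,-1, 0,0,3,0,0,0,-1, 0,0,6,0,0,0,-1, 0,0,8.5,0,0,0,-1, 0,0,10,0,0,0,-1]'; python3 -m inch '[0,-2,0.5,0,0,0,-1, 0,-6,0.5,0,0,0,-1, 0,-10,0.5,0,0,0,-1, 0.2,-14.5,0.5,0,0,0,-1, 0.2,-19,0.5,0,0,0,-1]'; python3 -m inch '[0,-0.3,-1,0,0,0,-1, 0,-0.3,-3,0,0,0,-1, 0,-0.3,-6,0,0,0,-1, 0,-0.3,-8,0,0,0,-1, 0,-0.3,-8,0,0,0,-1]'
```

```text
time: 18.45
tool_pos: [585.9, -77.4, 178.2]
tcp_rot: [3.141, -0.004, 0.1]
contact_force: [0.1, 0.5, -3.3]
grip_width: 50.1
time: 18.95
tool_pos: [587.6, -268.8, 183.5]
tcp_rot: [3.141, -0.004, 0.101]
contact_force: [1.2, 0.9, -2.9]
grip_width: 49.9
time: 19.45
tool_pos: [585.5, -270.1, 100.0]
tcp_rot: [-3.138, 0.002, 0.101]
contact_force: [-1.1, 0.7, -3.8]
grip_width: 49.9
```

```bash
python3 -m inch '[0,0,-0.8,-0.2,-0.2,0,-1, 0,0,-1.6,-0.2,-0.2,0,-1, 0,0,-2.2,-0.2,-0.2,0,-1, 0,0,-2.4,-0.2,-0.2,0,-1, 0,0,-2.4,-0.2,-0.2,0,-1]'; python3 -m inch '[0,0,-0.05,0,0,0,-1, 0,0,-0.1,0,0,0,-1, 0,0,-0.1,0,0,0,-1, 0,0,-0.1,0,0,0,-1, 0,0,-0.1,0,0,0,-1]'
```

```text
time: 19.95
tool_pos: [585.6, -270.1, 76.2]
tcp_rot: [-3.142, -0.001, 0.101]
contact_force: [0.3, 0.2, -2.4]
grip_width: 49.7
time: 20.45
tool_pos: [585.9, -270.3, 75.6]
tcp_rot: [3.141, -0.002, 0.101]
contact_force: [0.6, -0.0, -0.1]
grip_width: 49.6
```

```bash
python3 -m inch '[0,0,0,0,0,0,1, 0,0,0,0,0,0,1, 0,0,0,0,0,0,1, 0,0,0,0,0,0,1, 0,0,0,0,0,0,1]';python3 -m inch '[0,0,0,0,0,0,1, 0,0,0,0,0,0,1, 0,0,2,0,0,0,1, 0,0,6,0,0,0,1, 0,0,10,0,0,0,1]'
python3 - <<'E'
from h import *
im=bot.capture('top')[:,:,::-1].copy(); cv2.imwrite('pics/top1.png',im)
E
```

```text
time: 20.95
tool_pos: [585.9, -270.3, 75.6]
tcp_rot: [3.141, -0.002, 0.101]
contact_force: [0.4, -0.9, -1.1]
grip_width: 85.2
time: 21.45
tool_pos: [585.4, -270.1, 176.0]
tcp_rot: [-3.141, -0.0, 0.101]
contact_force: [1.0, -0.5, -0.0]
grip_width: 91.6
```

View pics/top1.png

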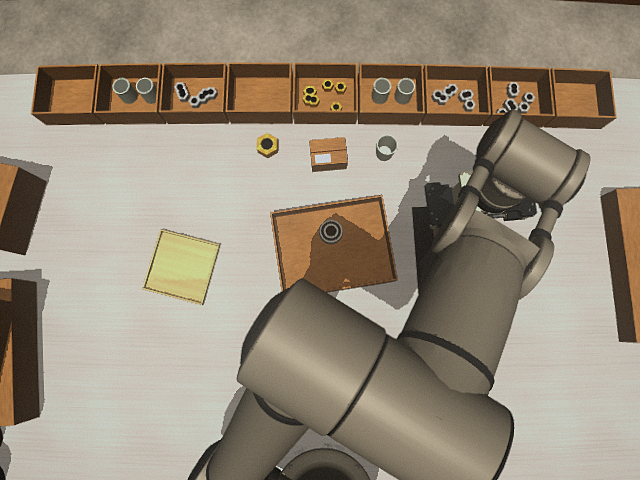

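The bin now holds only the bearing, at (331,231), and the bystanders have not moved. Moving to the bearing.

```bash
python3 -m inch '[-0.2,4,0,0,0,1,1, -0.4,9,0,0,0,2,1, -0.7,14,0,0,0,3.2,1, -1,19,0,0,0,3.2,1, -1.3,23,0,0,0,3.2,1]'; python3 -m inch '[0,2,-2,0,0,0,1, 0,2.4,-4,0,0,0,1, 0,2.4,-6,0,0,0,1, 0,2.4,-8,0,0,0,1, 0,2.4,-8,0,0,0,1]'
python3 - <<'E'
from h import *
o=bot.get_obs();print(o['tool_pos'],o['tcp_rot'])
c=bot.calibration('wrist')
im=bot.capture('wrist')[:,:,::-1].copy(); cv2.imwrite('pics/w7.png',im);np.save('pics/c7.npy',c,allow_pickle=True)
E
```

```text
time: 22.0
tool_pos: [574.9, -39.2, 184.7]
tcp_rot: [3.135, -0.011, 0.158]
contact_force: [0.7, 0.9, -0.2]
grip_width: 91.9
time: 22.5
tool_pos: [573.1, -14.8, 102.1]
tcp_rot: [3.136, -0.006, 0.158]
contact_force: [-0.1, 0.9, -0.6]
grip_width: 91.7
[573.10186417 -14.76646376 102.12604604] [ 3.13626117 -0.00598786  0.15788249]
```

View pics/w7.png

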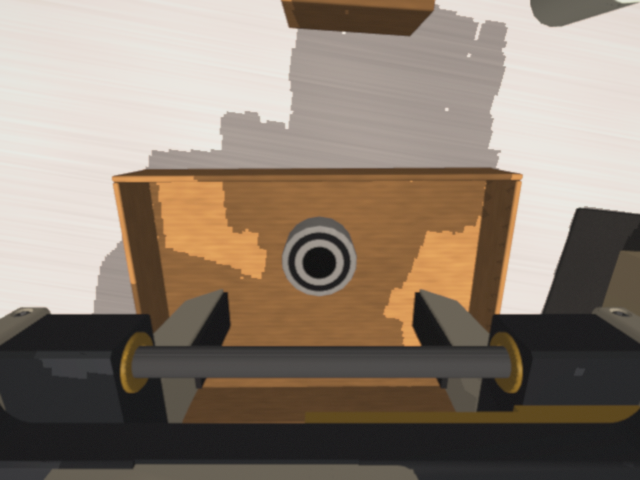

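The bearing's outline is centred at (320,259), in line with the gap. Descending in two steps.

```bash
python3 - <<'E'
from h import *
c=np.load('pics/c7.npy',allow_pickle=True).item(); print(onz(c,[(320,259),(319.5,263)],34))
E
python3 -m inch '[0,0,-2,0.2,0.2,0,1, 0,0.05,-4.5,0.2,0.2,0,1, 0,0.05,-6.5,0.2,0.2,0,1, 0,0.05,-7.5,0.2,0.2,0,1, 0,0.05,-7.5,0.2,0.2,0,1]'
```

```text
[[574.7706304  -14.12343032  34.        ]
 [571.84368912 -14.24207398  34.        ]]
time: 23.05
tool_pos: [574.0, -14.6, 28.5]
tcp_rot: [3.14, -0.005, 0.157]
contact_force: [-0.1, -0.4, 0.5]
grip_width: 92.1
```

```bash
python3 -m inch '[-0.05,0.05,-0.6,0,0.2,0,1, -0.1,0.05,-1.2,0,0.2,0,1, -0.1,0.05,-1.7,0,0.2,0,1, -0.1,0.05,-2,0,0.2,0,1, -0.1,0.05,-2,0,0.2,0,1]'
```

```text
time: 23.55
tool_pos: [572.8, -14.1, 8.2]
tcp_rot: [3.14, -0.001, 0.157]
contact_force: [-0.1, 0.2, 0.6]
grip_width: 91.7
```

```bash
python3 -m inch '[0,0,0,0,0,0,-1, 0,0,0,0,0,0,-1, 0,0,0,0,0,0,-1, 0,0,0,0,0,0,-1, 0,0,0,0,0,0,-1]'; python3 -m inch '[0,0,0,0,0,0,-1, 0,0,0,0,0,0,-1, 0,0,0,0,0,0,-1, 0,0,0,0,0,0,-1, 0,0,0,0,0,0,-1]'
```

```text
time: 24.05
tool_pos: [572.8, -14.1, 8.3]
tcp_rot: [3.14, -0.001, 0.157]
contact_force: [-0.4, -0.0, -0.6]
grip_width: 56.4
time: 24.55
tool_pos: [572.8, -14.1, 8.3]
tcp_rot: [3.14, -0.001, 0.157]
contact_force: [-0.7, 0.1, 0.5]
grip_width: 50.7
```

Gripped at 50.7 mm. Lifting and heading for the tray; the coarse tray centre is (494, 315).

```bash
python3 -m inch '[0,0,1,0,0,0,-1, 0,0,3,0,0,0,-1, 0,0,6,0,0,0,-1, 0,0,9,0,0,0,-1, 0,0,12,0,0,0,-1]'; python3 -m inch '[0,2,2,0,0,-4,-1, -1,6,4,0,0,-8,-1, -2,10,6,0,0,-13,-1, -4,14,7,0,0,-18,-1, -5,18,7,0,0,-21,-1]'; python3 -m inch '[-1,3,0,0,0,0,-1, -2,6,0,0,0,0,-1, -3,9,0,0,0,0,-1, -3,11,0,0,0,0,-1, -3,11,0,0,0,0,-1]';python3 - <<'E'
from h import *
o=bot.get_obs();print(o['tool_pos'],o['tcp_rot'])
c=bot.calibration('wrist')
im=bot.capture('wrist')[:,:,::-1].copy(); cv2.imwrite('pics/w8.png',im);np.save('pics/c8.npy',c,allow_pickle=True)
E
```

```text
time: 25.05
tool_pos: [572.4, -14.1, 129.7]
tcp_rot: [3.141, -0.0, 0.157]
contact_force: [0.3, 0.0, -2.9]
grip_width: 50.6
time: 25.55
tool_pos: [521.5, 167.4, 201.9]
tcp_rot: [3.142, -0.002, -0.212]
contact_force: [0.3, 0.6, -2.7]
grip_width: 50.5
time: 26.05
tool_pos: [490.6, 279.7, 202.2]
tcp_rot: [-3.141, -0.002, -0.209]
contact_force: [0.3, -0.1, -3.5]
grip_width: 50.5
[490.56339924 279.72589497 202.18187731] [-3.14087750e+00 -2.16535487e-03 -2.09345310e-01]
```

View pics/w8.png

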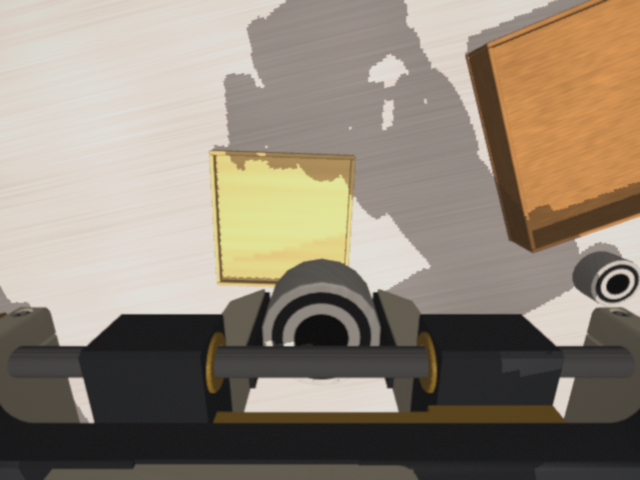

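The tray is visible with corners (210,151), (355,156) and (219,283), roughly aligned with the tool. The bearing is held.

Run:
```python
from h import *
c=np.load('pics/c8.npy',allow_pickle=True).item(); P=onz(c,[(210,151),(355,156),(219,283)],14)[:,:2]; print(P, 'centre',(P[1]+P[2])/2, np.linalg.norm(P[1]-P[0]),np.linalg.norm(P[2]-P[0]), np.degrees(np.arctan2(*(P[0]-P[2])[::-1])))
ct=bot.calibration('top'); im=cv2.imread('pics/top0.png'); h=cv2.cvtColor(im,cv2.COLOR_BGR2HSV)
m=cv2.inRange(h,(18,60,90),(35,255,255)); m[:200]=0;m[:,:130]=0;m[:,235:]=0;m[320:]=0
k=max(cv2.findContours(m,0,2)[0],key=cv2.contourArea); r=cv2.minAreaRect(k); B=onz(ct,cv2.boxPoints(r),10)[:,:2]; print(B,B.mean(0))
```

```text
[[578.07486539 368.99592253]
 [544.97870635 235.01864888]
 [445.4432144  400.63665484]] centre [495.21096037 317.82765186] 138.00458542268566 136.3535506893098 -13.417746775883604
[[443.06981    406.48974688]
 [581.98250902 376.82787811]
 [544.96295748 235.87508221]
 [408.06913321 267.7016276 ]] [494.52110243 321.7235837 ]
```

```bash
python3 -m inch '[0.2,1.5,-1,0,0,-0.5,-1, 0.4,3,-3,0,0,-1,-1, 0.4,3.7,-6,0,0,-1,-1, 0.4,3.7,-9,0,0,-1,-1, 0.4,3.7,-10,0,0,-1,-1]'; python3 -m inch '[0,0,-1,0,0,0,-1, 0,0,-1,0,0,0,-1, 0,0,-1,0,0,0,-1, 0,0,-1,0,0,0,-1, 0,0,-1,0,0,0,-1]';python3 - <<'E'
from h import *
o=bot.get_obs();print(o['tool_pos'],o['tcp_rot'])
c=bot.calibration('wrist')
im=bot.capture('wrist')[:,:,::-1].copy(); cv2.imwrite('pics/w9.png',im);np.save('pics/c9.npy',c,allow_pickle=True)
im=bot.capture('side')[:,:,::-1].copy(); cv2.imwrite('pics/s9.png',im)
im=bot.capture('top')[:,:,::-1].copy(); cv2.imwrite('pics/t9.png',im[200:360,100:300].repeat(3,0).repeat(3,1))
E
```

```text
time: 26.6
tool_pos: [493.2, 313.4, 99.0]
tcp_rot: [3.137, 0.003, -0.228]
contact_force: [-0.8, -0.6, -3.3]
grip_width: 50.2
time: 27.1
tool_pos: [493.8, 313.6, 90.2]
tcp_rot: [3.138, 0.001, -0.228]
contact_force: [0.4, -0.5, -2.5]
grip_width: 50.2
[493.82600765 313.62694898  90.16598589] [ 3.13832169e+00  8.93568931e-04 -2.28405052e-01]
```

View pics/w9.png

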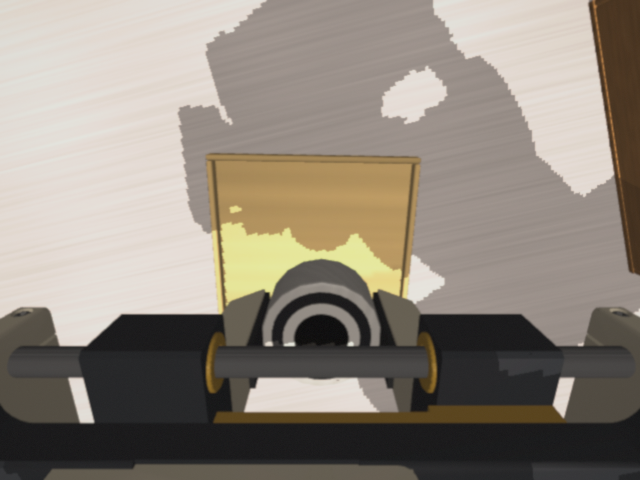

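View pics/s9.png

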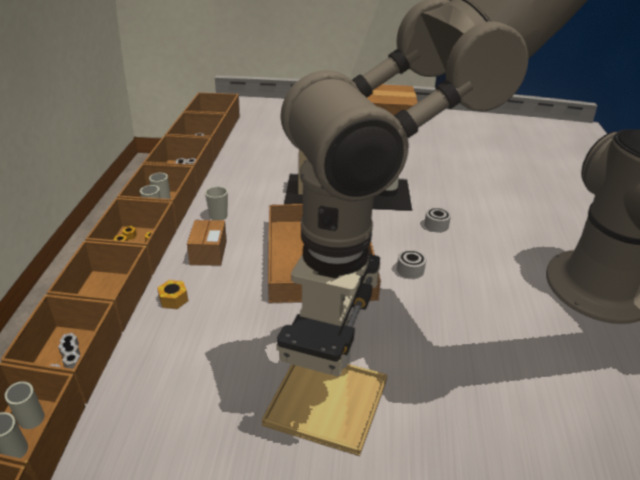

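Run:
```python
from h import *
c=np.load('pics/c9.npy',allow_pickle=True).item(); P=onz(c,[(207,155),(420,158)],14)[:,:2]
e=(P[1]-P[0]);L=np.linalg.norm(e);e/=L;n=np.array([-e[1],e[0]]); n=n*np.sign(-n[0]); print(P,L,np.degrees(np.arctan2(*e[::-1]))+90,'centre',P.mean(0)+70*n)
```

```text
[[578.17931982 369.15634741]
 [545.27460284 235.65963403]] 137.49215571465362 -13.846450158458524 centre [493.76112075 319.16043871]
```

The tray centre is (494, 318.5). I need +5 mm in y, then lower.

```bash
python3 -m inch '[0,0.5,-1.5,0.1,0,0,-1, 0,0.5,-3.5,0.1,0,0,-1, 0,0.5,-5.5,0.1,0,0,-1, 0,0.5,-7,0.1,0,0,-1, 0,0.5,-7,0.1,0,0,-1]'
```

```text
time: 27.75
tool_pos: [491.4, 318.0, 16.4]
tcp_rot: [3.136, 0.007, -0.228]
contact_force: [-1.1, 0.2, -3.0]
grip_width: 50.9
```

```bash
python3 -m inch '[0.2,0,-0.3,0.2,-0.3,0,-1, 0.2,0,-0.6,0.2,-0.3,0,-1, 0.2,0,-0.7,0.2,-0.3,0,-1, 0.2,0,-0.8,0.2,-0.3,0,-1, 0.2,0,-0.8,0.2,-0.3,0,-1]'
```

```text
time: 28.25
tool_pos: [493.7, 318.0, 8.7]
tcp_rot: [3.141, 0.002, -0.228]
contact_force: [-0.5, -0.2, -4.5]
grip_width: 50.4
```

```bash
python3 -m inch '[0,0,-0.05,0,-0.1,0,-1, 0,0,-0.1,0,-0.1,0,-1, 0,0,-0.1,0,-0.1,0,-1, 0,0,-0.1,0,-0.1,0,-1, 0,0,-0.1,0,-0.1,0,-1]'
```

```text
time: 28.75
tool_pos: [493.9, 318.2, 8.2]
tcp_rot: [-3.141, -0.0, -0.228]
contact_force: [-0.8, -1.1, 5.8]
grip_width: 50.4
```

Contact at +5.8 N. Releasing with a partial opening of about 70 mm, then lifting.

```bash
python3 -m inch '[0,0,0,0,0,0,0.5, 0,0,0,0,0,0,0.5, 0,0,0,0,0,0,0.5, 0,0,0,0,0,0,0.5, 0,0,0,0,0,0,0.5]';python3 -m inch '[0,0,0.5,0,0,0,0.5, 0,0,2,0,0,0,0.5, 0,0,5,0,0,0,0.5, 0,0,9,0,0,0,0.5, 0,0,13,0,0,0,1]'
python3 - <<'E'
from h import *
c=bot.calibration('wrist')
im=bot.capture('wrist')[:,:,::-1].copy(); cv2.imwrite('pics/w10.png',im);np.save('pics/c10.npy',c,allow_pickle=True)
E
```

```text
time: 29.25
tool_pos: [493.8, 318.1, 8.1]
tcp_rot: [-3.142, -0.0, -0.228]
contact_force: [0.2, -0.4, -0.3]
grip_width: 69.0
time: 29.75
tool_pos: [493.5, 318.0, 139.5]
tcp_rot: [3.141, 0.0, -0.228]
contact_force: [0.3, 0.0, 0.2]
grip_width: 73.1
```

View pics/w10.png

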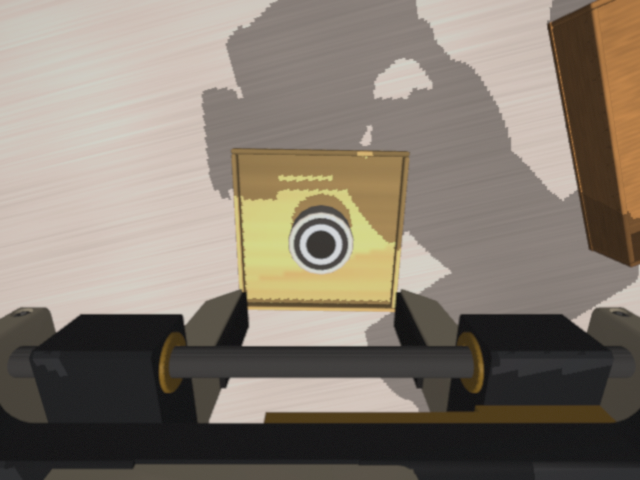

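The bearing lies flat in the middle of the tray: ring centre (321,241), tray spans 236–405 by 150–308. Now back for the carton at (585.9, -270.3).

```bash
python3 - <<'E'
from h import *
c=np.load('pics/c10.npy',allow_pickle=True).item(); P=onz(c,[(233,150),(409,152),(397,309),(242,306)],14)[:,:2]; print(P.mean(0), onz(c,[(321,242)],34))
E
python3 -m inch '[0.5,-3,3,0,0,4,1, 1.5,-7,5,0,0,8,1, 2,-12,5,0,0,12,1, 3,-17,5,0,0,16,1, 4,-22,5,0,0,18.9,1]'; python3 -m inch '[0.8,-4.5,0,0,0,0,1, 1.6,-9,0,0,0,0,1, 2.4,-14,0,0,0,0,1, 3.2,-19,0,0,0,0,1, 4,-24,0,0,0,0,1]'
```

```text
[495.46709003 317.96590393] [[495.23525769 317.4615166   34.        ]]
time: 30.3
tool_pos: [536.4, 100.1, 197.8]
tcp_rot: [-3.134, -0.011, 0.105]
contact_force: [0.2, -0.6, -0.2]
grip_width: 91.7
time: 30.8
tool_pos: [576.1, -140.0, 198.1]
tcp_rot: [-3.135, -0.011, 0.105]
contact_force: [1.1, 0.5, 0.8]
grip_width: 92.0
```

Bearing and tray centres agree to 0.6 mm.

```bash
python3 -m inch '[0.3,-4,0,-0.4,0.6,-0.2,1, 0.6,-8,0,-0.4,0.6,-0.2,1, 1,-11.5,-1,-0.4,0.6,-0.2,1, 1,-13,-2,-0.4,0.6,-0.2,1, 1,-13,-2,-0.4,0.6,-0.2,1]';  python3 - <<'E'
from h import *
c=bot.calibration('wrist');o=bot.get_obs();print(o['tool_pos'],o['tcp_rot'])
im=bot.capture('wrist')[:,:,::-1].copy(); cv2.imwrite('pics/w11.png',im)
E
```

```text
time: 31.3
tool_pos: [584.8, -271.2, 175.9]
tcp_rot: [-3.138, 0.003, 0.099]
contact_force: [-0.2, 0.3, 0.8]
grip_width: 91.7
[ 584.80466266 -271.20750558  175.8723145 ] [-3.13844655e+00  2.98285752e-03  9.89230550e-02]
```

View pics/w11.png

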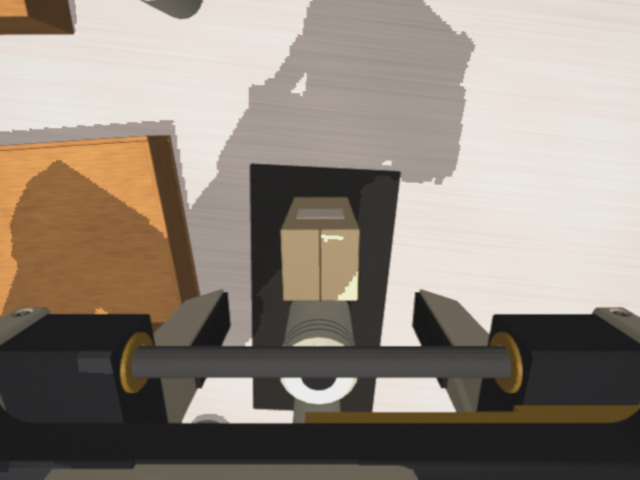

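Carton, wide and slim all stand on the mat. Descending on the carton at (282 to 358, 230 to 300).

```bash
python3 -m inch '[0.1,0.1,-2,-0.2,-0.1,0.1,1, 0.1,0.1,-5,-0.2,-0.1,0.1,1, 0.1,0.1,-7,-0.2,-0.1,0.1,1, 0.1,0.1,-8,-0.2,-0.1,0.1,1, 0.1,0.1,-8,-0.2,-0.1,0.1,1]'
```

```text
time: 31.85
tool_pos: [586.1, -266.7, 96.2]
tcp_rot: [-3.14, 0.002, 0.104]
contact_force: [0.1, -0.2, 0.1]
grip_width: 92.1
```

```bash
python3 -m inch '[0,-0.36,-0.5,-0.1,-0.2,-0.2,1, 0,-0.36,-1.2,-0.1,-0.2,-0.2,1, 0,-0.36,-2.05,-0.1,-0.2,-0.2,1, 0,-0.36,-2.05,-0.1,-0.2,-0.2,1, 0,-0.36,-2.05,-0.1,-0.2,-0.2,1]'
```

```text
time: 32.35
tool_pos: [586.0, -270.3, 75.5]
tcp_rot: [3.141, -0.001, 0.1]
contact_force: [-0.2, 0.2, 0.7]
grip_width: 92.0
```

```bash
python3 -m inch '[0,0,0,0,0,0,-1, 0,0,0,0,0,0,-1, 0,0,0,0,0,0,-1, 0,0,0,0,0,0,-1, 0,0,0,0,0,0,-1]'; python3 -m inch '[0,0,0,0,0,0,-1, 0,0,0,0,0,0,-1, 0,0,0,0,0,0,-1, 0,0,0,0,0,0,-1, 0,0,0,0,0,0,-1]'; python3 -m inch '[0,0,1,0,0,0,-1, 0,0,3,0,0,0,-1, 0,0,6,0,0,0,-1, 0,0,9,0,0,0,-1, 0,0,10.5,0,0,0,-1]'
```

```text
time: 32.85
tool_pos: [586.0, -270.3, 75.6]
tcp_rot: [3.141, -0.001, 0.1]
contact_force: [0.6, 0.2, -0.8]
grip_width: 56.8
time: 33.35
tool_pos: [586.0, -270.3, 75.6]
tcp_rot: [3.141, -0.001, 0.1]
contact_force: [-0.5, 0.6, -0.6]
grip_width: 49.9
time: 33.85
tool_pos: [586.8, -270.8, 184.1]
tcp_rot: [3.138, -0.004, 0.1]
contact_force: [-0.2, -0.6, -2.9]
grip_width: 50.0
```

```bash
python3 -m inch '[0,3,0,0,0,0,-1, 0,7,0,0,0,0,-1, 0,11,0,0,0,0,-1, -0.1,15,0,0,0,0,-1, -0.1,18.5,0,0,0,0,-1]'; python3 -m inch '[0,0.5,0,0,0,0,-1, 0,0.5,-2,0,0,0,-1, 0,0.5,-4,0,0,0,-1, 0,0.5,-5,0,0,0,-1, 0,0.5,-5,0,0,0,-1]'
```

```text
time: 34.35
tool_pos: [585.3, -83.8, 184.5]
tcp_rot: [3.139, -0.004, 0.1]
contact_force: [0.8, -0.8, -3.6]
grip_width: 49.9
time: 34.85
tool_pos: [584.3, -79.1, 133.1]
tcp_rot: [3.14, -0.001, 0.1]
contact_force: [0.2, 0.2, -2.7]
grip_width: 49.8
```

```bash
python3 -m inch '[0.1,0.18,-1,0,0,0,-1, 0.1,0.18,-2.5,0,0,0,-1, 0.1,0.18,-4,0,0,0,-1, 0.1,0.18,-4.7,0,0,0,-1, 0.1,0.18,-4.7,0,0,0,-1]'
```

```text
time: 35.35
tool_pos: [585.0, -77.3, 85.4]
tcp_rot: [3.14, 0.001, 0.1]
contact_force: [0.3, 0.2, -2.4]
grip_width: 50.0
```

```bash
python3 -m inch '[0,0,-0.3,0,-0.1,0,-1, 0.05,0,-0.6,0,-0.1,0,-1, 0.05,0,-0.9,0,-0.1,0,-1, 0.05,0,-0.95,0,-0.1,0,-1, 0.05,0,-0.95,0,-0.1,0,-1]'
```

```text
time: 35.85
tool_pos: [585.5, -77.3, 75.9]
tcp_rot: [3.14, -0.001, 0.1]
contact_force: [0.3, -0.7, -2.7]
grip_width: 50.1
```

```bash
python3 -m inch '[0,0,-0.05,0,0,0,-1, 0,0,-0.08,0,0,0,-1, 0,0,-0.08,0,0,0,-1, 0,0,-0.08,0,0,0,-1, 0,0,-0.08,0,0,0,-1]'
```

```text
time: 36.35
tool_pos: [585.7, -77.3, 75.6]
tcp_rot: [3.14, -0.002, 0.1]
contact_force: [-1.1, 0.4, 2.9]
grip_width: 49.8
```

```bash
python3 -m inch '[0,0,0,0,0,0,1, 0,0,0,0,0,0,1, 0,0,0,0,0,0,1, 0,0,0,0,0,0,1, 0,0,0,0,0,0,1]';python3 -m inch '[0,0,0,0,0,0,1, 0,0,0,0,0,0,1, 0,0,2,0,0,0,1, 0,0,6,0,0,0,1, 0,0,10,0,0,0,1]'
```

```text
time: 36.85
tool_pos: [585.7, -77.3, 75.5]
tcp_rot: [3.14, -0.002, 0.1]
contact_force: [0.1, -0.7, 0.1]
grip_width: 85.4
time: 37.35
tool_pos: [585.2, -77.2, 176.0]
tcp_rot: [3.141, 0.0, 0.1]
contact_force: [0.7, 0.0, -0.6]
grip_width: 91.8
```

Carton is back. Next is the wide filter at mat pose (498.7, -277.7, 73).

```bash
python3 -m inch '[-1.5,-4,1,0,0,1,1, -3.5,-8.5,1,0,0,2,1, -5.5,-13,1,0,0,3.3,1, -7.5,-17.5,1,0,0,3.3,1, -8.7,-20,1,0,0,3.3,1]'; python3 -m inch '[0,-0.5,0,0,0,0,1, 0,-0.5,-2,0,0,0,1, 0,-0.5,-4,0,0,0,1, 0,-0.5,-5,0,0,0,1, 0,-0.5,-5,0,0,0,1]'
```

```text
time: 37.85
tool_pos: [496.5, -280.3, 186.2]
tcp_rot: [3.14, 0.001, 0.155]
contact_force: [0.2, 0.3, -0.1]
grip_width: 91.9
time: 38.35
tool_pos: [496.2, -284.1, 134.8]
tcp_rot: [-3.141, 0.003, 0.156]
contact_force: [0.1, 0.4, -0.3]
grip_width: 91.3
```

```bash
python3 -m inch '[0.25,0.64,-0.5,0,-0.5,0,1, 0.25,0.64,-1.5,0,-0.5,0,1, 0.25,0.64,-2.5,0,-0.5,0,1, 0.25,0.64,-2.5,0,-0.5,0,1, 0.25,0.64,-2.5,0,-0.5,0,1]'
```

```text
time: 38.85
tool_pos: [498.7, -277.8, 109.6]
tcp_rot: [3.141, -0.006, 0.156]
contact_force: [0.9, -0.7, -0.7]
grip_width: 91.8
```

```bash
python3 -m inch '[0,0,-1,0,0,0,1, 0,0,-2.3,0,0,0,1, 0,0,-3.6,0,0,0,1, 0,0,-3.65,0,0,0,1, 0,0,-3.65,0,0,0,1]'
```

```text
time: 39.35
tool_pos: [498.4, -277.6, 72.3]
tcp_rot: [-3.141, -0.005, 0.156]
contact_force: [1.0, -0.1, 0.3]
grip_width: 91.8
```

```bash
python3 -m inch '[0.03,0,0.08,0,-0.1,0,1, 0.03,0,0.08,0,-0.1,0,-1, 0.03,0,0.08,0,-0.1,0,-1, 0.03,0,0.08,0,-0.1,0,-1, 0.03,0,0.08,0,-0.1,0,-1]'; python3 -m inch '[0,0,0,0,0,0,-1, 0,0,0,0,0,0,-1, 0,0,0,0,0,0,-1, 0,0,0,0,0,0,-1, 0,0,0,0,0,0,-1]'
```

```text
time: 39.85
tool_pos: [498.7, -277.6, 73.3]
tcp_rot: [3.142, -0.007, 0.156]
contact_force: [0.5, 0.1, -0.4]
grip_width: 64.6
time: 40.35
tool_pos: [498.7, -277.5, 73.3]
tcp_rot: [-3.141, -0.007, 0.156]
contact_force: [-0.6, 0.3, 0.4]
grip_width: 59.4
```

```bash
python3 -m inch '[0,0,1,0,0,0,-1, 0,0,3,0,0,0,-1, 0,0,7,0,0,0,-1, 0,0,11,0,0,0,-1, 0,0,15,0,0,0,-1]'; python3 -m inch '[0.5,2,0.5,0,0,0,-1, 1,6,0.5,0,0,0,-1, 2,10,0.5,0,0,0,-1, 3,14,0.5,0,0,0,-1, 4,18,0.5,0,0,0,-1]'; python3 -m inch '[0.7,4,0,0,0,0,-1, 1.4,8,0,0,0,0,-1, 2,11,0,0,0,0,-1, 2.5,14,0,0,0,0,-1, 2.5,14,0,0,0,0,-1]'
```

```text
time: 40.85
tool_pos: [498.3, -277.3, 225.0]
tcp_rot: [-3.141, -0.006, 0.156]
contact_force: [-0.5, -0.6, -3.3]
grip_width: 59.2
time: 41.35
tool_pos: [538.1, -95.7, 230.3]
tcp_rot: [-3.141, -0.006, 0.155]
contact_force: [0.8, -0.1, -4.7]
grip_width: 59.4
time: 41.85
tool_pos: [562.9, 47.9, 230.4]
tcp_rot: [-3.139, -0.006, 0.159]
contact_force: [0.1, -0.5, -3.8]
grip_width: 59.5
```

```bash
python3 -m inch '[0.2,0.25,-2,0,0,0,-1, 0.2,0.25,-5,0,0,0,-1, 0.2,0.25,-8,0,0,0,-1, 0.2,0.25,-10,0,0,0,-1, 0.2,0.25,-10,0,0,0,-1]'
```

```text
time: 42.35
tool_pos: [562.7, 49.8, 127.5]
tcp_rot: [-3.138, 0.001, 0.159]
contact_force: [-0.1, 0.4, -3.7]
grip_width: 59.3
```

```bash
python3 -m inch '[0.2,0.1,-1,-0.2,-0.3,-0.1,-1, 0.2,0.1,-2.5,-0.2,-0.3,-0.1,-1, 0.2,0.1,-4,-0.2,-0.3,-0.1,-1, 0.2,0.1,-4.5,-0.2,-0.3,-0.1,-1, 0.2,0.1,-4.5,-0.2,-0.3,-0.1,-1]'
```

```text
time: 42.85
tool_pos: [564.7, 50.6, 82.6]
tcp_rot: [3.141, -0.003, 0.157]
contact_force: [0.5, 0.0, -3.6]
grip_width: 59.2
```

```bash
python3 -m inch '[0,0,-0.3,0,-0.2,0,-1, 0,0,-0.6,0,-0.2,0,-1, 0,0,-0.85,0,-0.2,0,-1, 0,0,-0.85,0,-0.2,0,-1, 0,0,-0.85,0,-0.2,0,-1]'
```

```text
time: 43.35
tool_pos: [564.8, 50.6, 74.1]
tcp_rot: [3.14, -0.007, 0.157]
contact_force: [-0.6, 0.3, -4.1]
grip_width: 59.1
```

```bash
python3 -m inch '[0,0,-0.05,0,0,0,-1, 0,0,-0.1,0,0,0,-1, 0,0,-0.13,0,0,0,-1, 0,0,-0.13,0,0,0,-1, 0,0,-0.13,0,0,0,-1]'
```

```text
time: 43.85
tool_pos: [565.0, 50.6, 73.3]
tcp_rot: [3.14, -0.007, 0.157]
contact_force: [-2.0, -1.3, 3.1]
grip_width: 59.6
```

```bash
python3 -m inch '[0,0,0,0,0,0,1, 0,0,0,0,0,0,1, 0,0,0,0,0,0,1, 0,0,0,0,0,0,1, 0,0,0,0,0,0,1]';python3 -m inch '[0,0,0,0,0,0,1, 0,0,0,0,0,0,1, 0,0,3,0,0,0,1, 0,0,7,0,0,0,1, 0,0,11,0,0,0,1]'
```

```text
time: 44.35
tool_pos: [565.0, 50.6, 73.2]
tcp_rot: [3.14, -0.007, 0.157]
contact_force: [-0.4, 0.3, 0.1]
grip_width: 90.8
time: 44.85
tool_pos: [564.6, 50.6, 184.2]
tcp_rot: [3.14, -0.006, 0.157]
contact_force: [0.2, 0.4, 0.4]
grip_width: 91.9
```

Wide is back. Now the slim filter at mat pose (410.3, -283.7, 81.6).

```bash
python3 -m inch '[-1.5,-4,0.5,0,0,0,1, -3.5,-8.3,0.5,0,0,0,1, -5.5,-12.6,0.5,0,0,0,1, -7.5,-16.8,0.5,0,0,0,1, -9.4,-21,0.5,0,0,0,1]'; python3 -m inch '[-2,-4,0,0,0.4,0,1, -4,-8,0,0,0.4,0,1, -6,-12,0,0,0.4,0,1, -6,-12.4,0,0,0.4,0,1, -6,-12.4,0,0,0.4,0,1]'
```

```text
time: 45.35
tool_pos: [469.5, -160.8, 189.4]
tcp_rot: [3.14, -0.006, 0.157]
contact_force: [0.2, -0.8, 0.2]
grip_width: 91.7
time: 45.85
tool_pos: [409.2, -285.6, 189.3]
tcp_rot: [3.141, 0.0, 0.154]
contact_force: [0.8, 0.3, 0.8]
grip_width: 92.3
```

```bash
python3 -m inch '[0.1,0.2,-2,0,0.1,0,1, 0.1,0.2,-5,0,0.1,0,1, 0.1,0.2,-7,0,0.1,0,1, 0.1,0.2,-8,0,0.1,0,1, 0.1,0.2,-8,0,0.1,0,1]'
python3 - <<'E'
from h import *
im=bot.capture('wrist')[:,:,::-1].copy(); cv2.imwrite('pics/w12.png',im)
E
```

```text
time: 46.35
tool_pos: [410.2, -282.0, 108.3]
tcp_rot: [-3.139, 0.004, 0.156]
contact_force: [-0.3, 0.3, -0.2]
grip_width: 92.1
```

View pics/w12.png

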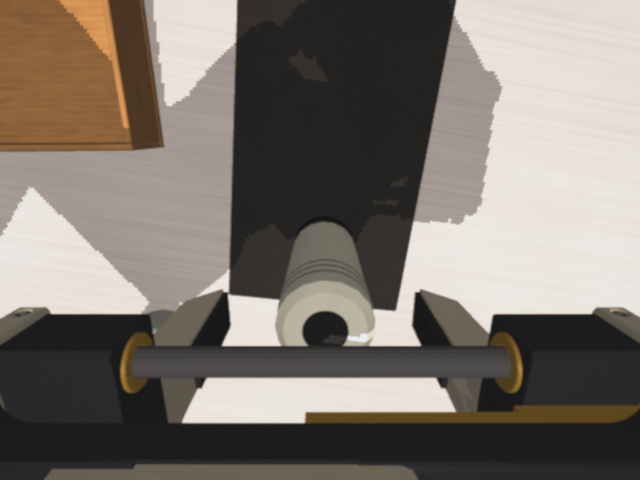

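The slim filter stands between the fingers, centred near 325, which matches the 1.7 mm still to go in y.

```bash
python3 -m inch '[0,-0.17,-1,-0.1,0,0,1, 0,-0.17,-2,-0.1,0,0,1, 0,-0.17,-2.67,-0.1,0,0,1, 0,-0.17,-2.67,-0.1,0,0,1, 0,-0.17,-2.67,-0.1,0,0,1]'
```

```text
time: 46.9
tool_pos: [410.6, -284.5, 82.6]
tcp_rot: [3.141, 0.003, 0.156]
contact_force: [0.0, -0.5, 0.7]
grip_width: 92.3
```

```bash
python3 -m inch '[-0.03,0.08,-0.1,0,0,0,1, -0.03,0.08,-0.1,0,0,0,1, -0.03,0.08,-0.1,0,0,0,-1, -0.03,0.08,-0.1,0,0,0,-1, -0.03,0.08,-0.1,0,0,0,-1]'; python3 -m inch '[0,0,0,0,0,0,-1, 0,0,0,0,0,0,-1, 0,0,0,0,0,0,-1, 0,0,0,0,0,0,-1, 0,0,0,0,0,0,-1]'; python3 -m inch '[0,0,0,0,0,0,-1, 0,0,0,0,0,0,-1, 0,0,0,0,0,0,-1, 0,0,0,0,0,0,-1, 0,0,0,0,0,0,-1]'
```

```text
time: 47.4
tool_pos: [410.4, -283.7, 81.7]
tcp_rot: [3.14, 0.003, 0.156]
contact_force: [0.0, 0.2, -0.2]
grip_width: 72.3
time: 47.9
tool_pos: [410.4, -283.8, 81.7]
tcp_rot: [3.14, 0.002, 0.155]
contact_force: [-0.2, -1.2, -0.2]
grip_width: 45.5
time: 48.4
tool_pos: [410.4, -283.8, 81.7]
tcp_rot: [3.14, 0.002, 0.155]
contact_force: [0.4, -0.1, -0.8]
grip_width: 45.3
```

```bash
python3 -m inch '[0,0,1,0,0,0,-1, 0,0,3,0,0,0,-1, 0,0,7,0,0,0,-1, 0,0,11,0,0,0,-1, 0,0,15,0,0,0,-1]'; python3 -m inch '[0.5,2,0.5,0,0,0,-1, 2,6,0.5,0,0,0,-1, 3.5,10,0.5,0,0,0,-1, 5,14,0.5,0,0,0,-1, 6.5,18,0.5,0,0,0,-1]'; python3 -m inch '[1.1,3,0,0,0,0,-1, 2.2,6,0,0,0,0,-1, 3.1,7.8,0,0,0,0,-1, 3.1,7.8,0,0,0,0,-1, 3.1,7.8,0,0,0,0,-1]'
```

```text
time: 48.9
tool_pos: [409.9, -283.3, 233.5]
tcp_rot: [3.141, 0.003, 0.156]
contact_force: [1.1, -0.7, -3.3]
grip_width: 45.6
time: 49.4
tool_pos: [474.8, -101.5, 238.9]
tcp_rot: [3.141, 0.003, 0.155]
contact_force: [1.1, -0.3, -3.6]
grip_width: 45.8
time: 49.9
tool_pos: [505.4, -23.3, 238.9]
tcp_rot: [3.141, 0.004, 0.156]
contact_force: [0.5, 0.5, -4.0]
grip_width: 45.6
```

```bash
python3 -m inch '[0.2,0,-2,0,0,0,-1, 0.2,0,-5,0,0,0,-1, 0.2,0,-8,0,0,0,-1, 0.2,0,-10.5,0,0,0,-1, 0.2,0,-10.5,0,0,0,-1]'
```

```text
time: 50.4
tool_pos: [504.6, -24.0, 131.1]
tcp_rot: [-3.14, 0.011, 0.155]
contact_force: [-0.8, 0.2, -2.4]
grip_width: 45.3
```

```bash
python3 -m inch '[0.25,0,-1,0,-0.4,0,-1, 0.25,0,-2.5,0,-0.5,0,-1, 0.25,0,-4,0,-0.5,0,-1, 0.25,0,-4,0,-0.5,0,-1, 0.25,0,-4,0,-0.5,0,-1]'
```

```text
time: 50.9
tool_pos: [507.7, -24.6, 92.3]
tcp_rot: [-3.142, 0.002, 0.154]
contact_force: [-1.3, 0.7, -2.5]
grip_width: 45.4
```

```bash
python3 -m inch '[0,0.08,-0.4,0,0,0.1,-1, 0,0.08,-0.8,0,0,0.1,-1, 0,0.08,-0.95,0,0,0.1,-1, 0,0.08,-0.95,0,0,0.1,-1, 0,0.08,-0.95,0,0,0.1,-1]'
```

```text
time: 51.4
tool_pos: [507.7, -23.8, 82.9]
tcp_rot: [-3.142, 0.002, 0.156]
contact_force: [-0.3, 0.4, -3.4]
grip_width: 45.7
```

```bash
python3 -m inch '[-0.02,0,-0.05,0,0,0,-1, -0.02,0,-0.1,0,0,0,-1, -0.02,0,-0.15,0,0,0,-1, -0.02,0,-0.15,0,0,0,-1, -0.02,0,-0.15,0,0,0,-1]'
```

```text
time: 51.9
tool_pos: [507.7, -23.8, 81.7]
tcp_rot: [3.142, 0.001, 0.156]
contact_force: [0.1, 1.3, 1.5]
grip_width: 45.5
```

```bash
python3 -m inch '[0,0,0,0,0,0,1, 0,0,0,0,0,0,1, 0,0,0,0,0,0,1, 0,0,0,0,0,0,1, 0,0,0,0,0,0,1]';python3 -m inch '[0,0,0,0,0,0,1, 0,0,0,0,0,0,1, 0,0,3,0,0,0,1, 0,0,7,0,0,0,1, 0,0,11,0,0,0,1]';python3 -m inch '[-0.5,0,4,0,0,0,1, -1.5,0,8,0,0,0,1, -2.8,0.2,12,0,0,0,1, -3.4,0.3,13.5,0,0,0,1, -3.4,0.3,13.5,0,0,0,1]';python3 -m inch '[0,0,0,0,0,0,1, 0,0,0,0,0,0,1, 0,0,0,0,0,0,1, 0,0,0,0,0,0,1, 0,0,0,0,0,0,1]';python3 - <<'E'
from h import *
o=bot.get_obs();print(o['tool_pos'],o['tcp_rot'])
c=bot.calibration('wrist')
im=bot.capture('wrist')[:,:,::-1].copy(); cv2.imwrite('pics/w13.png',im);np.save('pics/c13.npy',c,allow_pickle=True)
cv2.imwrite('pics/w13c.png',cv2.resize(im[40:230,195:445],None,fx=3.2,fy=3.2,interpolation=cv2.INTER_CUBIC))
E
```

```text
time: 52.4
tool_pos: [507.7, -23.8, 81.7]
tcp_rot: [3.141, 0.001, 0.156]
contact_force: [0.1, 0.6, -0.3]
grip_width: 81.0
time: 52.9
tool_pos: [507.3, -23.7, 192.7]
tcp_rot: [-3.141, 0.002, 0.156]
contact_force: [1.0, -0.6, 0.8]
grip_width: 91.7
time: 53.4
tool_pos: [473.7, -20.7, 330.4]
tcp_rot: [3.14, -0.003, 0.156]
contact_force: [0.4, -0.2, -0.4]
grip_width: 91.9
time: 53.9
tool_pos: [473.7, -20.8, 329.7]
tcp_rot: [3.14, -0.002, 0.156]
contact_force: [0.6, 0.0, -0.5]
grip_width: 92.1
[473.67709354 -20.76300476 329.70462646] [ 3.14041332e+00 -1.80227092e-03  1.56097951e-01]
```

View pics/w13c.png

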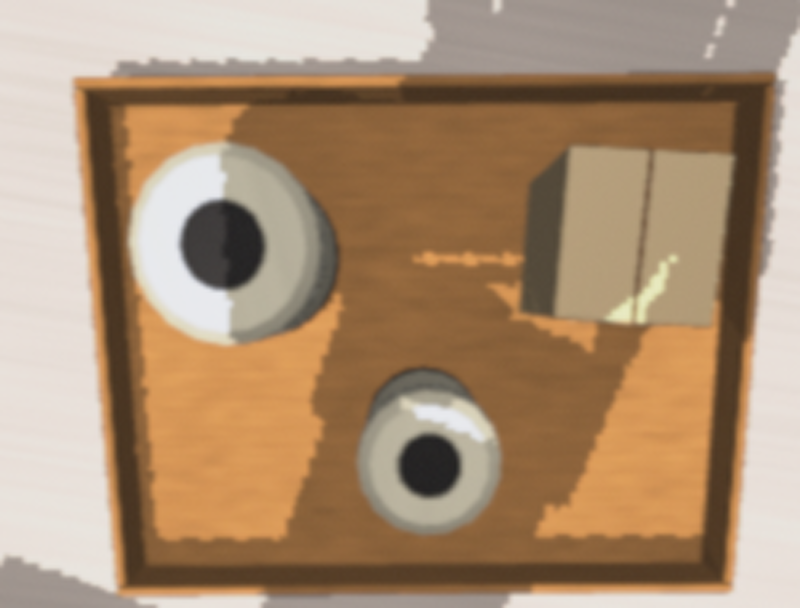

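All three stand upright in the same arrangement as at the start. I'll compare numerically with w2 and clear the arm for a last top view.

```bash
python3 -m inch '[-1.5,-4,0,0,0,0,1, -3,-8,0,0,0,0,1, -5,-13,0,0,0,0,1, -7,-18,0,0,0,0,1, -9,-22,0,0,0,0,1]'; python3 -m inch '[-2,-4,0,0,0,0,1, -4,-8,0,0,0,0,1, -6,-12,0,0,0,0,1, -8,-16,0,0,0,0,1, -10,-20,0,0,0,0,1]'; python3 -m inch '[0,0,0,0,0,0,1, 0,0,0,0,0,0,1, 0,0,0,0,0,0,1, 0,0,0,0,0,0,1, 0,0,0,0,0,0,1]'
python3 - <<'E'
from h import *
im=bot.capture('top')[:,:,::-1].copy(); cv2.imwrite('pics/top2.png',im)
im2=bot.capture('side')[:,:,::-1].copy(); cv2.imwrite('pics/side2.png',im2)
def blob(im,c,r=16,th=75):
    g=cv2.cvtColor(im,cv2.COLOR_BGR2GRAY); x0,y0=int(c[0]-r),int(c[1]-r)
    n,l,s,ce=cv2.connectedComponentsWithStats((g[y0:y0+2*r,x0:x0+2*r]<th).astype(np.uint8))
    return ce[l[int(c[1])-y0,int(c[0])-x0]]+[x0,y0]
for w in (2,13):
    i=cv2.imread(f'pics/w{w}.png'); c=np.load(f'pics/c{w}.npy',allow_pickle=True).item()
    f=lambda L:np.array(L)/3.2+[195,40]
    cs={2:[(570,145),(736,152),(716,324),(556,314)],13:[(570,147),(735,154),(713,325),(555,315)]}[w]
    bs={2:[(75,85),(778,70),(738,590),(127,595)],13:[(75,80),(776,73),(732,588),(120,592)]}[w]
    print(w,'wide',onz(c,[blob(i,(264,116))],114)[0].round(1),'slim',onz(c,[blob(i,(329.5,185))],129)[0].round(1),'carton',onz(c,f(cs),119)[:,:2].mean(0).round(1),'bin',onz(c,f(bs),45)[:,:2].mean(0).round(1))
ct=bot.calibration('top')
for n in ('top0','top2'):
    i=cv2.imread(f'pics/{n}.png')
    print(n,blob(i,(300,228),14),blob(i,(337,254),14))
E
```

```text
time: 54.45
tool_pos: [383.9, -240.3, 329.8]
tcp_rot: [3.14, -0.002, 0.157]
contact_force: [1.6, -0.2, 0.4]
grip_width: 91.6
time: 54.95
tool_pos: [282.8, -441.9, 329.7]
tcp_rot: [3.14, -0.003, 0.156]
contact_force: [1.2, -0.1, 0.2]
grip_width: 92.0
time: 55.45
tool_pos: [283.5, -441.0, 330.1]
tcp_rot: [3.139, -0.003, 0.158]
contact_force: [-0.1, -0.5, -0.9]
grip_width: 91.8
2 wide [563.2  50.5 114. ] slim [507.8 -24.  129. ] carton [584.8 -77.7] bin [538.5 -20. ]
13 wide [563.1  50.  114. ] slim [507.6 -23.6 129. ] carton [585.  -78.1] bin [538.5 -19.7]
top0 [299.59055118 228.08661417] [336.53333333 254.10666667]
top2 [299.83870968 228.12096774] [336.32876712 254.15068493]
```

View pics/top2.png

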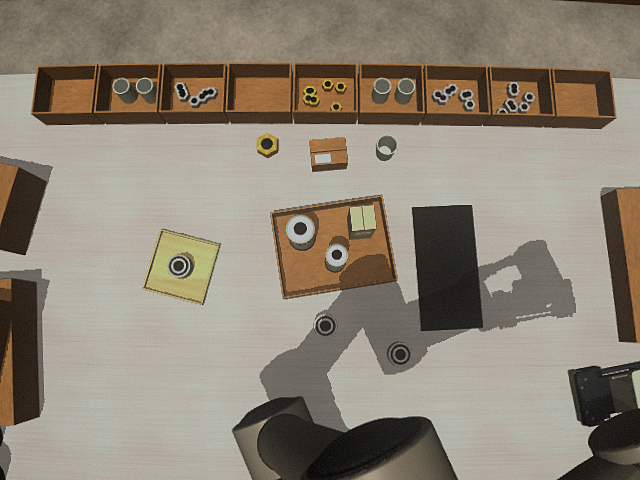

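View pics/side2.png

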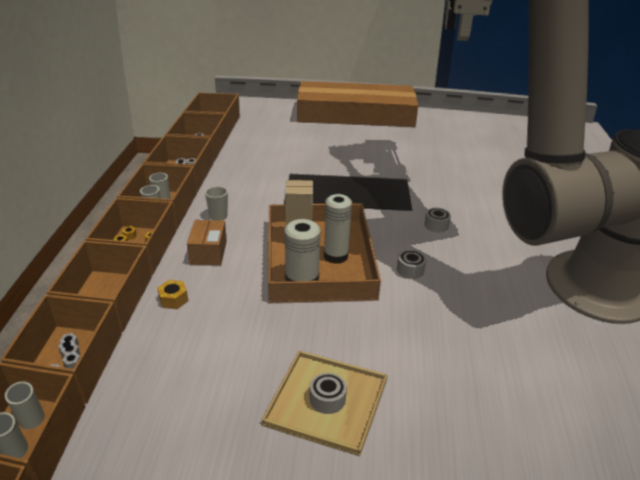

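The pictures match the start state. The bearing is centred in the tray at (181,266), the three tall things are back within about 0.5 mm, and the bystanders are where they were. Handing in.

```bash
python3 -c "
from plant import bot
print(bot.close_job())"
```

```text
the job is handed in; nothing more can be done
None
```

The job is done and handed in at about 55.6 s of the 144 s allowed; no verdict was reported. I stood the slim filter, wide filter and carton on the mat. While all three stood there, I laid the bearing from the bin flat in the tray, then put the three back upright with the carton first, the wide filter next and the slim filter last.

**Last checks:**
- **Return spots:** the wrist-camera comparison before and after puts all three within about 0.5 mm of where they started. The wide and slim filters are also within 0.3 pixel in the top view.
- **Bearing:** it is about 0.6 mm from the tray centre. The tray centre itself read y = 315 to 321 mm over four measurements. I used 318.5, and the last wrist view gave 318.0.
- **Bystanders:** by eye in the top and side views, the pot, short box and brass nut look unmoved; I did not measure them.
- **Forces:** contact-force readings stayed under 7 N at the end of every move.

No check failed.

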